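Load and lock the mould-change socket rail, then clip on its check tag

TASK

Get the mould-change socket rail ready: first slide its lock knob fully open, towards the sockets' places, then click every socket on the bench fully down onto its own spring clip, so that sizes rise along the rail with the smallest farthest from the knob (places of missing sockets stay empty), and then slide the knob away from the sockets to its locked end stop. Last, press the bar of the check tag's D-ring down past the gate of the snap hook until the gate snaps shut behind it, and leave the tag hanging there. Leave the other things on the bench where they are.

Things in the scene. Friction and masses are not known exactly. Their poses are not given: they have to be found in the camera images.
- rail: Socket rail fixed to the bench: aluminium bar 330 mm long (its y), 52 mm wide (x), 16 mm high; origin at the centre of its underside, z up. Four upright clip posts stand along it at y = -130, -72, -14 and +44 mm; the lock knob is at the +y end. Round each post is a dark flat disc 2 mm wider than the socket that belongs there.
- clip1 (a point): Foot of the clip post for the smallest size (24 mm socket), on its axis at the rail's top (16 mm up); axes as the rail. Post 12.4 mm thick, 26 mm tall, top 7 mm tapered to 5 mm; two sprung balls stick out front and back 13 mm up. A socket set on it rests on them, foot 15 mm above the rail, until pressed down with 7 to 15 N: it clicks past, onto the rail.
- clip2 (a point): Foot of the clip post for the second size (30 mm socket), on its axis at the rail's top (16 mm up); axes as the rail. Post 12.4 mm thick, 26 mm tall, top 7 mm tapered to 5 mm; two sprung balls stick out front and back 13 mm up. A socket set on it rests on them, foot 15 mm above the rail, until pressed down with 7 to 15 N: it clicks past, onto the rail.
- clip3 (a point): Foot of the clip post for the third size (36 mm socket), on its axis at the rail's top (16 mm up); axes as the rail. Post 12.4 mm thick, 26 mm tall, top 7 mm tapered to 5 mm; two sprung balls stick out front and back 13 mm up. A socket set on it rests on them, foot 15 mm above the rail, until pressed down with 7 to 15 N: it clicks past, onto the rail.
- clip4 (a point): Foot of the clip post for the largest size (42 mm socket), on its axis at the rail's top (16 mm up); axes as the rail. Post 12.4 mm thick, 26 mm tall, top 7 mm tapered to 5 mm; two sprung balls stick out front and back 13 mm up. A socket set on it rests on them, foot 15 mm above the rail, until pressed down with 7 to 15 N: it clicks past, onto the rail.
- socket24: Plain steel socket, a tube 24 mm across and 36 mm tall, standing upright, drive end down; origin at the centre of its foot, z up. The drive hole in the foot is 14.8 mm wide and 9 mm deep and opens above into a wider bore, so that a clip post goes up into it. At most 0.3 kg. May be absent.
- socket30: Plain steel socket, a tube 30 mm across and 40 mm tall, standing upright, drive end down; origin at the centre of its foot, z up. The drive hole in the foot is 14.8 mm wide and 9 mm deep and opens above into a wider bore, so that a clip post goes up into it. At most 0.3 kg. May be absent.
- socket36: Plain steel socket, a tube 36 mm across and 45 mm tall, standing upright, drive end down; origin at the centre of its foot, z up. The drive hole in the foot is 14.8 mm wide and 9 mm deep and opens above into a wider bore, so that a clip post goes up into it. At most 0.3 kg. May be absent.
- socket42: Plain steel socket, a tube 42 mm across and 50 mm tall, standing upright, drive end down; origin at the centre of its foot, z up. The drive hole in the foot is 14.8 mm wide and 9 mm deep and opens above into a wider bore, so that a clip post goes up into it. At most 0.3 kg. May be absent.
- lock (a joint): Position of the rail's lock along the rail, m: 0 open (end stop near the sockets), grows along the rail's +y, 0.050 at the locked end stop. It takes 2 to 3 N to slide and stays where it is left.
- lock_top (a point): Centre of the top of the lock knob: a black block 24 mm (rail x) by 20 mm (rail y) and 34 mm tall, its top 51 mm above the bench.
- hook: Snap hook on a grey stand fixed to the bench (foot 100 x 75 x 12 mm, post 182 mm tall at x = 26 to 42 mm); origin at the centre of the underside, z up. The hook lies in the plane y = 0: an 8 mm bar runs from the stand towards -x (upper face, the bowl, at z = 104 mm) and turns up into a nose (inner face x = -18 mm, tip z = 139 mm). The mouth opens upward; the gate closes it.
- hook_bowl (a point): Bottom of the hook's bowl: on the upper face of the bar at hook x = -5 mm, z = 104 mm; same axes as the hook.
- gate (a joint): Angle of the hook's brass gate, rad: 0 shut, up to 0.9 pushed down and in; sprung shut. A 6 mm bar hinged at the stand (hook x = +16, z = 155 mm), sloping down to the inside of the nose tip (x = -16, z = 132 mm). A bar pressed straight down on it at about x = -9 mm with 2 to 5 N turns it some 0.45 rad and slips past its end near z = 120 mm; it then snaps shut.
- tag: Check tag: a grey plastic plate 44 mm (its x) by 34 mm (y) by 10 mm with a rigid steel D-ring on its +x end, lying flat on the bench; origin at the centre of the plate's underside, z up. About 60 g. The D-ring is of 5 mm wire in the plane of the plate at mid-thickness, 27 mm wide and 25 mm deep inside, from the plate's edge to its straight outer bar.
- tag_bar (a point): Middle of the straight outer bar of the tag's D-ring, 50 mm from the plate's centre along the tag's x and 5 mm above its underside; the bar runs along the tag's y; same axes as the tag.
- lid_a: Moulded black round lid, 50 mm across, 14 mm high; origin at the centre of its underside. Not part of the job: leave it where it is.
- lid_b: Moulded black round lid, 50 mm across, 14 mm high; origin at the centre of its underside. Not part of the job: leave it where it is.
- lid_c: Moulded black round lid, 50 mm across, 14 mm high; origin at the centre of its underside. Not part of the job: leave it where it is.
- jar: Small jar with a white cap, 52 mm across, 60 mm tall; origin at the centre of its underside. Not part of the job: leave it where it is.
- rule: Steel rule 160 mm (its y) by 30 mm by 5 mm, lying flat; origin at the centre of its underside. Not part of the job: leave it where it is.
Not all that is in view belongs to the job. Of the things shaped like the tag, the grey one is meant. What is shaped like the socket30 but red is not meant.

How it is judged:
By the outcome, as a careful person would: the job done as asked, in the order asked, and still so for the second after the job is handed in, with the robot touching nothing.
Of socket24, socket30, socket36, socket42 only 2 to 4 are there at a start; the rules pass over those that are not, and their reading is None.
At some moment in a run one of socket24, socket30, socket36, socket42, tag may be knocked a few centimetres aside while the robot is not near it.
It also fails if it takes over 210 s, if anything falls off the work surface, if the arm or the gripper's body presses on something with over 40 N, if the wrist force passes 120 N, or if a joint passes its speed limit or range.

ROBOT

A 6-joint arm with a two-finger parallel gripper is mounted at the origin on the work surface. World frame = base frame: x ahead of the robot, y to its left, z up, the work surface at z = 0. Lengths are in m, angles in rad, forces in N, time in s.
With the tool pointing down it reaches from about 0.275 to 0.825 m from the base axis. Payload 4.9 kg.
Tool frame: the origin (TCP) lies midway between the tips of the shut fingers; the grasp point (between the pads) lies 19 mm behind it; z points along the fingers, y is the line along which they close (so a half turn about z gives the same grasp; the last joint's range is limited). The gripper opens to 85 mm and grips with 20 to 120 N. Pads are 22 mm wide; open, the fingers measure 114 mm over their backs; the gripper's body (76 mm by 85 mm) begins 54 mm behind the grasp point. The pads swing forward as they close: fully open they stand 13 mm farther back than shut.
Start: joints at [1.161, 0.326, -0.193, 1.052, 0, 1.437], TCP at [0.15, 0.529, 0.231] pointing down, gripper open.
Joint ranges: [-2.65, 2.65], [-0.97, 1.79], [-1.3, 1.35], [-1.93, 2.1], [-1.47, 1.37], [-3.14, 3.14]. Speed limits (rad/s): [2.57, 2.57, 3.14, 3.14, 3.14, 3.14].

INTERFACE

Orientations are given as a unit quaternion [x, y, z, w].
In Python, from rig import arm gives the robot as it stands.
- The arm moves only by the tool drive_tool, never from a script. Its argument "series" is text: rows parted by semicolons, each of 4 numbers parted by spaces: the shift along the tool's x, y, z in units of 60 mm (1.0 is 60 mm), then the turn about the tool's z in degrees. A call has 1 to 10 rows; each row shifts and turns the commanded pose from where the row before left it, along the tool's axes as they then stand; what a row does not reach is not made up. A row lasts 1/8 s, in which the tool goes at most 62.5 mm and 10.7 degrees, less where a joint would pass 70% of its speed; a pose out of reach is approached as far as the arm can. A call is refused whole if a number of a shift passes 1 or a number of a turn 10.7, either way. A call with a gripper value outside its range is refused whole. "hand" is the opening, from 0 (shut) to 1 (fully open), set as the call begins (left out, the last holds). The fingers move at their own pace and stop on an object; "squeeze" is the grip in N (left out, the last holds). Time passes only in rows, so rows that do not move let the fingers close. It gives the time, the measured TCP pose, the force, the opening and the grip force at its end, in the units of the state.
- arm.get_obs(): the state, without advancing time (a new reading comes with each control period).
- arm.camera(name): name is "side" or "top"; returns the picture (420x560x3 uint8, red, green, blue); there is no depth.
- arm.get_calibration(name): a dict with "K" (3x3 intrinsics, pixels), "T" (4x4, takes a point from camera to world coordinates). Camera axes: x right, y down, z forward; pixel columns grow to the right and rows downward; lengths in m; the calibration is good to about 2 mm. A picture is of the moment at which its call begins. get_calibration takes no time and is no camera call.
- arm.job_done(): hands the job in; it is judged then, once.
The state is a dict: "time": time; "joint_pos": joint angles; "joint_vel": joint speeds; "joint_torque": joint torques, N m; "eef_pos": TCP position; "eef_rot": TCP orientation; "force": force on the tool from outside, world axes, zero at the start; "torque": the same for the moment, N m; "finger_gap": opening from 0.0 (shut) to 1.0 (fully open); "grip_force": force on a finger pad.
Only numpy, scipy, OpenCV 4.12 (cv2) and the standard library are available. Lean on these libraries where they do the work, as an engineer would, in place of code of your own. Each camera call takes 0.05 s, during which the arm holds its last target. There are 200 camera calls.

## Working session

There is one attempt and no reset: what is moved stays moved. The work goes in short steps, Python scripts to look and compute and a tool call to move; the robot and the scene stay as the last step left them, time stands still between calls to the robot, and variables do not carry over. Pictures are saved under pics/ and viewed, at most 14 in all, crops included, and the job is handed in when it is done.

Besides the shell and the picture viewer there is one more tool, called after "Request:" as name(argument=value, ...) on one line, values as JSON. drive_tool: Moves the arm, as the interface text tells. Its arguments: {"type":"object","properties":{"series":{"type":"string"},"hand":{"type":"number"},"squeeze":{"type":"number"}},"required":["series"]}

```bash
ls; mkdir -p pics; cat > h.py <<'E'
import numpy as np, cv2
from rig import arm
def shot(n,f):
    im=arm.camera(n); cv2.imwrite(f'pics/{f}.png',im[:,:,::-1]); return im
E
python3 - <<'E'
from h import *
for n in ('side','top'):
    shot(n,n+'0'); c=arm.get_calibration(n); print(n,np.round(c['K'],1).tolist(),np.round(c['T'],4).tolist())
o=arm.get_obs(); print({k:np.round(v,3).tolist() if v is not None else v for k,v in o.items()})
a=cv2.imread('pics/side0.png');b=cv2.imread('pics/top0.png')
E
```

```text
pics
side [[487.5, 0.0, 277.6], [0.0, 487.5, 215.5], [0.0, 0.0, 1.0]] [[-0.8884, -0.3264, 0.3227, 0.2155], [-0.4588, 0.6079, -0.648, 0.6728], [0.0153, -0.7238, -0.6898, 0.8399], [0.0, 0.0, 0.0, 1.0]]
top [[540.3, 0.0, 275.9], [0.0, 540.3, 210.8], [0.0, 0.0, 1.0]] [[-0.0157, -0.9854, 0.1694, 0.3238], [-0.9998, 0.0175, 0.0093, -0.0292], [-0.0121, -0.1692, -0.9855, 1.4836], [0.0, 0.0, 0.0, 1.0]]
{'time': 0.1, 'joint_pos': [1.161, 0.327, -0.193, 1.052, -0.0, 1.437], 'joint_vel': [-0.001, -0.001, 0.001, 0.0, -0.0, -0.0], 'joint_torque': [0.001, -44.424, 26.304, 0.008, -0.0, -0.0], 'eef_pos': [0.15, 0.529, 0.231], 'eef_rot': [0.137, 0.991, -0.001, -0.0], 'force': [-1.176, -0.474, -0.053], 'torque': [0.015, -0.004, 0.007], 'grip_force': 0.0, 'finger_gap': 1.0}
```

View pics/side0.png

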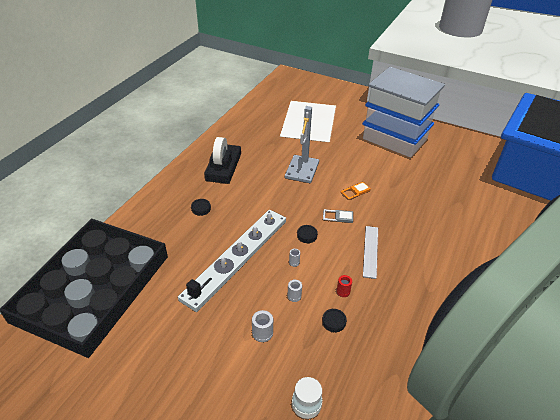

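View pics/top0.png

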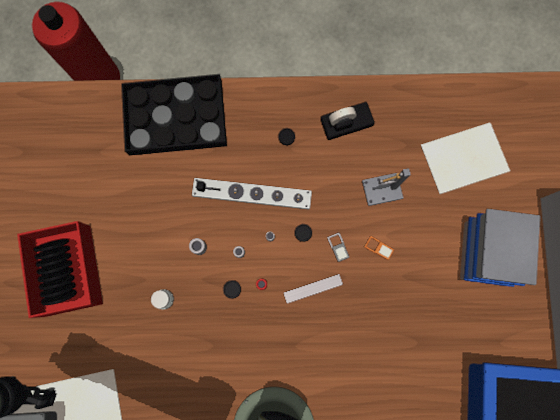

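The side view shows three steel sockets (294,257), (294,290) and (262,325), plus a red decoy (344,286). It also shows the grey tag (340,215), the orange decoy tag (355,190), the rail with its knob at (194,288) and the hook at (303,150).

In the top view the sockets are at (270,236), (238,252) and (197,246), the knob at (201,186), the grey tag at (339,247) and the orange tag at (379,246). I choose the grey tag and the three grey sockets.

```bash
python3 - <<'E'
import cv2
a=cv2.imread('pics/top0.png')[160:310,175:425]
cv2.imwrite('pics/topc.png',cv2.resize(a,None,fx=3.2,fy=3.2,interpolation=cv2.INTER_CUBIC))
a=cv2.imread('pics/side0.png')[95:345,170:390]
cv2.imwrite('pics/sidec.png',cv2.resize(a,None,fx=2.4,fy=2.4,interpolation=cv2.INTER_CUBIC))
E
```

```text
(no output)
```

View pics/topc.png

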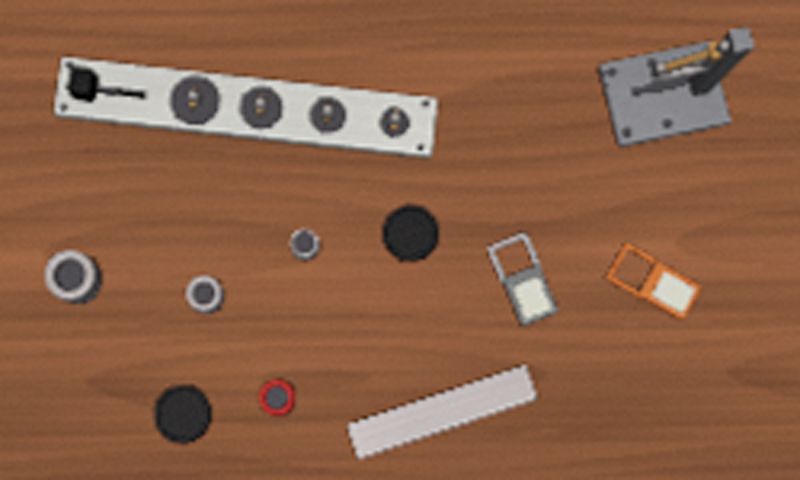

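View pics/sidec.png

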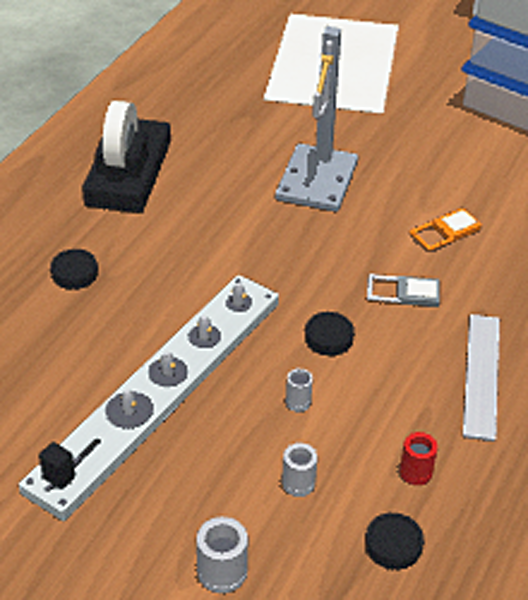

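The crops confirm the choice. The sockets are at top-crop (305,242), (205,293) and (72,274), the red decoy at (277,397), and the grey tag's ring points up-left at (507,240). The knob sits at the locked end, at (82,84).

```bash
cat >> h.py <<'E'
from scipy.optimize import least_squares
CAL={n:arm.get_calibration(n) for n in('side','top')}
def proj(n,P):
    c=CAL[n]; T=np.linalg.inv(c['T']); q=np.atleast_2d(P)@T[:3,:3].T+T[:3,3]; q=q@c['K'].T; return q[:,:2]/q[:,2:]
def place(p,L,z=0):
    c,s=np.cos(p[2]),np.sin(p[2]); L=np.atleast_2d(np.array(L,float))
    return np.c_[p[0]+c*L[:,0]-s*L[:,1],p[1]+s*L[:,0]+c*L[:,1],L[:,2]+z]
def fit(obs,p0):
    # obs: {cam:(local pts mm, pixels)}; solves x,y,yaw and a height offset
    f=lambda p:np.concatenate([(proj(n,place(p,np.array(L)/1e3,p[3]))-np.array(px)).ravel() for n,(L,px) in obs.items()])
    r=least_squares(f,p0,loss='soft_l1'); 
    return r.x,np.round(r.fun.reshape(-1,2),1)
def tri(ps):
    f=lambda X:np.concatenate([(proj(n,X)[0]-p) for n,p in ps.items()])
    r=least_squares(f,[.4,0,.0]); return r.x,r.fun
def sil(n,x,y,r,h,z=0):
    a=np.linspace(0,2*np.pi,40); P=np.r_[np.c_[x+r*np.cos(a),y+r*np.sin(a),0*a+z],np.c_[x+r*np.cos(a),y+r*np.sin(a),0*a+z+h]]
    m=np.zeros((420*8,560*8),np.uint8); hull=cv2.convexHull((proj(n,P)*8+3.5).astype(np.float32)); cv2.fillPoly(m,[hull.astype(np.int32)],1)
    M=cv2.moments(m,True); return np.array([M['m10']/M['m00']/8-.4375,M['m01']/M['m00']/8-.4375]),M['m00']/64
def mask(im,seed,satmax=70):
    hsv=cv2.cvtColor(im,cv2.COLOR_RGB2HSV); m=(hsv[:,:,1]<satmax).astype(np.uint8)
    k,l,s,c=cv2.connectedComponentsWithStats(m); i=l[int(seed[1]),int(seed[0])]
    if i==0: i=1+np.argmin(np.linalg.norm(c[1:]-seed,axis=1))
    mm=(l==i).astype(np.uint8); cs,_=cv2.findContours(mm,cv2.RETR_EXTERNAL,cv2.CHAIN_APPROX_NONE); mm[:]=0; cv2.drawContours(mm,cs,-1,1,-1)
    M=cv2.moments(mm,True); return np.array([M['m10'],M['m01']])/M['m00'],M['m00']
def socket(ims,seeds,r,h,p0,z=0):
    ms={n:mask(ims[n],seeds[n]) for n in seeds}
    f=lambda p:np.concatenate([sil(n,p[0],p[1],r,h,z)[0]-ms[n][0] for n in ms])
    q=least_squares(f,p0,diff_step=2e-2).x
    return q,np.round(f(q),2),{n:(ms[n][1],round(sil(n,*q,r,h,z)[1])) for n in ms}
E
cat > m1.py <<'E'
from h import *
tc=lambda L:[(175+(u+.5)/3.2-.5,160+(v+.5)/3.2-.5) for u,v in L]
sc=lambda L:[(170+(u+.5)/2.4-.5,95+(v+.5)/2.4-.5) for u,v in L]
rl=[(26,165,16),(-26,165,16),(26,-165,16),(-26,-165,16),(0,44,17),(0,-14,17),(0,-72,17),(0,-130,17)]
def show(n,o,p0): 
    p,r=fit(o,p0); print(n,np.round(p,4),r.tolist()); return p
show('rail',{'top':(rl,tc([(62,57),(55,114),(438,98),(431,157),(195,100),(261,107),(327,114),(395,122)])),
 'side':(rl,sc([(20,484),(64,510),(240,276),(278,294),(129,409),(168,370),(205,335),(238,301)]))},[.5,.1,0,0])
hl=[(-50,37.5,12),(50,37.5,12),(50,-37.5,12),(-50,-37.5,12)]
show('hook',{'top':(hl,tc([(600,67),(718,40),(731,122),(620,145)])),'side':(hl,sc([(276,195),(301,145),(357,153),(339,207)]))},[.5,-.3,-1.35,0])
tl=[(22,17,10),(22,-17,10),(-22,-17,10),(-22,17,10),(52.5,16,5),(52.5,-16,5)]
show('tag',{'top':(tl,tc([(510,280),(541,266),(556,309),(525,324),(488,246),(525,234)])),
 'side':([tl[i] for i in (0,1,2,4,5)],sc([(401,298),(405,275),(440,279),(367,301),(370,274)]))},[.4,-.2,.4,0])
for n,t,s in(('s42',(72,274),(222,539)),('s30',(205,293),(299,456)),('s24',(305,242),(299,377)),('knobtop',(82,84),(57,452)),
  ('post42',(193,97),(129,394)),('post24',(395,116),(238,287)),('posttop',(741,38),(332,33))):
    x,r=tri({'top':np.array(tc([t])[0]),'side':np.array(sc([s])[0])}); print(n,np.round(x,4),np.round(r,1))
ims={n:cv2.imread(f'pics/{n}0.png')[:,:,::-1].copy() for n in('top','side')}
for n,r,h,s,t in(('42',.021,.05,(262,325),(197,246)),('36?',.018,.045,(262,325),(197,246)),('30',.015,.04,(294,290),(238,252)),('24',.012,.036,(294,257),(270,236))):
    print(n,*socket(ims,{'side':s,'top':t},r,h,[.4,.1]))
E
python3 m1.py
```

```text
rail [ 0.6281  0.0516 -0.1282 -0.0024] [[0.0, -0.0], [-0.4, 0.3], [0.1, -0.1], [0.3, -0.2], [0.2, 0.2], [0.3, 0.2], [0.4, 0.3], [-0.0, 0.1], [-0.9, -0.4], [-0.4, 0.7], [-0.9, -1.1], [0.6, -0.2], [0.2, -0.0], [0.1, 0.4], [-0.2, 0.2], [0.3, 0.3]]
hook [ 0.6344 -0.315  -1.378  -0.0064] [[0.2, -0.9], [-1.9, 0.2], [0.7, 0.3], [0.3, 0.5], [-0.5, -0.3], [-1.4, -0.5], [0.9, 0.9], [0.2, -0.0]]
tag [ 0.4596 -0.1918  0.3702 -0.0037] [[-1.8, -0.1], [-0.1, -0.4], [1.6, 1.1], [-0.2, 1.1], [0.9, 0.4], [-0.0, -0.2], [-1.2, -0.2], [-2.6, 0.1], [0.4, -0.1], [0.5, -1.3], [-0.3, 1.2]]
s42 [0.4811 0.1968 0.0428] [ 0.   0.1 -0.1 -0. ]
s30 [0.4648 0.0862 0.0355] [-0.1 -0.2  0.2  0. ]
s24 [0.5062 0.0015 0.0334] [-0. -0.  0.  0.]
knobtop [0.644  0.1894 0.0496] [-0.2 -0.5  0.4  0.1]
post42 [0.6324 0.0956 0.0365] [-0. -0.  0.  0.]
post24 [ 0.6125 -0.077   0.0353] [ 0.   0.1 -0.1 -0. ]
posttop [ 0.6406 -0.3417  0.1764] [ 0.1  0.3 -0.3 -0.1]
42 [0.48007049 0.19924791] [-0.08 -0.18 -0.13  0.2 ] {'side': (591.0, 624), 'top': (232.0, 243)}
36? [0.48067409 0.19855316] [-0.16  0.19  0.3   0.08] {'side': (591.0, 468), 'top': (232.0, 181)}
30 [0.46390661 0.0875817 ] [-0.06 -0.28 -0.22  0.22] {'side': (278.0, 299), 'top': (111.0, 118)}
24 [0.50572877 0.00257266] [-0.12 -0.47 -0.22  0.12] {'side': (177.0, 184), 'top': (70.0, 76)}
```

The sizes match 42, 30 and 24, so the 36 is missing and its place stays empty. The fitted heights are within a few mm of what they must be. Next I add a move-planning helper.

```bash
cat >> h.py <<'E'
RAIL=np.array([.6281,.0516,-.1282])
def go(x,y,z,deg=None):
    "deg: world direction of tool y (mod 180). Prints turn, then shift in tool axes (60 mm units) after that turn"
    o=arm.get_obs(); q=o['eef_rot']; a=np.degrees(2*np.arctan2(q[1],q[0]))-90
    t=0 if deg is None else (a-deg+90)%180-90
    b=np.radians(a-t); ty=np.array([np.cos(b),np.sin(b)]); tx=np.array([-ty[1],ty[0]])
    # tool z down: x = y cross z
    tx=np.cross([*ty,0],[0,0,-1])[:2]
    d=np.array([x,y,z])-o['eef_pos']; print(f"yaw {a:.1f} turn {t:.1f} (or {t-180*np.sign(t):.1f}) tool xyz",np.round(np.array([tx@d[:2],ty@d[:2],-d[2]])/.06,2))
E
python3 - <<'E'
from h import *
print(place(RAIL,[[0,.139,0],[0,.089,0]]))
go(.645,.189,.15,-7.35)
E
```

```text
[[0.64587103 0.18945931 0.        ]
 [0.63947857 0.13986963 0.        ]]
yaw 74.2 turn 81.5 (or -98.5) tool xyz [-4.56  8.91  1.34]
```

Request:
drive_tool(series="0 0 0 10.2;0 0 0 10.2;0 0 0 10.2;0 0 0 10.2;0 0 0 10.2;0 0 0 10.2;0 0 0 10.2;0 0 0 10.1", hand=0.7, squeeze=40)

```text
time: 1.1
eef_pos: [0.1496, 0.5289, 0.2308]
eef_rot: [0.753, 0.658, -0.0, 0.0]
force: [0.2, -0.5, 0.2]
finger_gap: 0.697
grip_force: 0.0
```

Request:
drive_tool(series="-0.46 0.89 0 0;-0.46 0.89 0 0;-0.46 0.89 0 0;-0.46 0.89 0 0;-0.46 0.89 0 0;-0.46 0.89 0 0;-0.46 0.89 0.3 0;-0.46 0.89 0.3 0;-0.44 0.9 0.4 0;-0.44 0.9 0.34 0")

```text
time: 2.35
eef_pos: [0.644, 0.1904, 0.1508]
eef_rot: [0.751, 0.661, -0.0, -0.0]
force: [1.2, 0.5, 0.2]
finger_gap: 0.697
grip_force: 0.0
```

```bash
python3 - <<'E'
from h import *
go(.645,.189,.028,-7.35); o=arm.get_obs(); print(o['eef_pos'],o['finger_gap'],o['time'])
E
```

```text
yaw -7.3 turn 0.0 (or -180.0) tool xyz [-0.02  0.02  2.05]
[0.64398027 0.19041701 0.15080858] 0.6971019995567387 2.35
```

Request:
drive_tool(series="0 0.02 0.5 0;0 0 0.5 0;0 0 0.5 0;0 0 0.35 0;0 0 0.15 0;0 0 0 0")

```text
time: 3.1
eef_pos: [0.6436, 0.1915, 0.0315]
eef_rot: [0.751, 0.661, -0.001, -0.0]
force: [0.7, -0.0, 1.1]
finger_gap: 0.702
grip_force: 0.0
```

Request:
drive_tool(series="0 0 0 0;0 0 0 0;0 0 0 0;0 0 0 0;0 0 0 0;0 0 0 0", hand=0)

```text
time: 3.85
eef_pos: [0.6443, 0.1919, 0.0335]
eef_rot: [0.751, 0.661, 0.0, 0.0]
force: [-3.4, 0.4, 4.8]
finger_gap: 0.273
grip_force: 40.5
```

Request:
drive_tool(series="-0.1 0 0 0;-0.1 0 0 0;-0.1 0 0 0;-0.1 0 0 0;-0.1 0 0 0;-0.1 0 0 0;-0.1 0 0 0;-0.05 0 0 0;0 0 0 0;0 0 0 0")

```text
time: 5.1
eef_pos: [0.6385, 0.1476, 0.0335]
eef_rot: [0.751, 0.661, 0.001, -0.0]
force: [-3.1, 1.8, 7.4]
finger_gap: 0.27
grip_force: 40.5
```

Request:
drive_tool(series="-0.05 0 0 0;-0.05 0 0 0;-0.05 0 0 0;0 0 0 0;0 0 0 0")

```text
time: 5.72
eef_pos: [0.6385, 0.147, 0.0336]
eef_rot: [0.749, 0.663, 0.007, -0.006]
force: [0.4, 23.0, 1.5]
finger_gap: 0.267
grip_force: 39.8
```

Request:
drive_tool(series="0.1 0 0 0;0 0 0 0")

```text
time: 5.98
eef_pos: [0.6385, 0.1475, 0.0335]
eef_rot: [0.75, 0.662, 0.003, -0.002]
force: [-1.9, 7.3, 5.3]
finger_gap: 0.268
grip_force: 40.4
```

Request:
drive_tool(series="0 0 0 0;0 0 0 0;0 0 0 0;0 0 -0.3 0;0 0 -0.6 0;0 0 -0.8 0;0 0 -0.3 0", hand=0.7)

```text
time: 6.85
eef_pos: [0.6402, 0.144, 0.1572]
eef_rot: [0.751, 0.661, 0.003, 0.002]
force: [0.7, -0.0, -0.5]
finger_gap: 0.702
grip_force: 0.0
```

```bash
python3 - <<'E'
from h import *
go(.4801,.199,.15,-7.35)
ims={n:shot(n,n+'1') for n in('top','side')}
for n,r,h,s,t in(('42',.021,.05,(262,325),(197,246)),('30',.015,.04,(294,290),(238,252)),('24',.012,.036,(294,257),(270,236))):
    print(n,*socket(ims,{'side':s,'top':t},r,h,[.4,.1]))
a=ims['side'][200:310,170:290,::-1]; cv2.imwrite('pics/k1.png',cv2.resize(a,None,fx=5,fy=5,interpolation=cv2.INTER_CUBIC))
E
```

```text
yaw -7.3 turn 0.0 (or -180.0) tool xyz [ 0.57 -2.76  0.12]
42 [0.57932102 0.15274311] [-31.22 -35.89 -11.38  53.82] {'side': (594.0, 561), 'top': (77999.0, 243)}
30 [0.4636009  0.08785745] [-0.06 -0.37 -0.32  0.24] {'side': (275.0, 300), 'top': (112.0, 118)}
24 [0.50572877 0.00257266] [-0.12 -0.47 -0.22  0.12] {'side': (177.0, 184), 'top': (70.0, 76)}
```

View pics/k1.png

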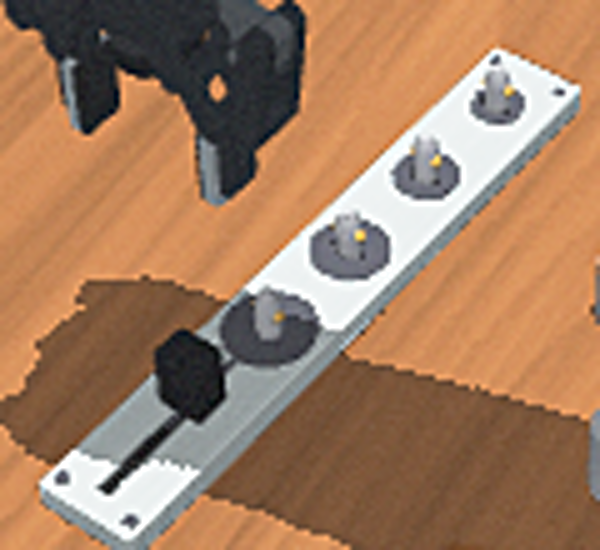

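The crop shows the knob moved up close to disc 4, at crop (190,375), with the empty slot behind it at (115,480). I'll check how far it travelled by projecting the knob top.

```bash
python3 - <<'E'
from h import *
for ly in(.084,.089,.094):
    c=place(RAIL,[[sx*.012,ly+sy*.010,z] for z in(.051,.017) for sx,sy in((1,1),(-1,1),(-1,-1),(1,-1))])
    print(ly,((proj('side',c)-[170,200])*5+2).round().astype(int).tolist())
im=cv2.imread('pics/side0.png'); im1=cv2.imread('pics/side1.png')
for n,i,(a,b,c,d) in(('0',im,(265,300,180,215)),('1',im1,(260,290,195,222))):
    m=(i[a:b,c:d].max(2)<45).astype(np.uint8); k,l,s,ce=cv2.connectedComponentsWithStats(m); print(n,[(x+[c,a,0,0,0]).tolist() for x in s[1:]],(ce[1:]+[c,a]).round(1).tolist())
for ly in(.084,.089,.094,.134,.139):
    c=place(RAIL,[[sx*.012,ly+sy*.010,z] for z in(.051,.017) for sx in(1,-1) for sy in(1,-1)]); p=proj('side',c); print(ly,p.min(0).round(1),p.max(0).round(1))
E
```

```text
0.084 [[168, 332], [211, 358], [242, 328], [199, 303], [175, 384], [217, 409], [247, 379], [205, 355]]
0.089 [[160, 340], [203, 365], [234, 335], [191, 310], [167, 391], [210, 417], [240, 387], [197, 362]]
0.094 [[152, 347], [196, 373], [227, 343], [183, 318], [159, 399], [202, 424], [233, 394], [190, 369]]
0 [[203, 278, 9, 9, 16], [186, 280, 16, 19, 150], [193, 286, 1, 1, 1]] [[207.0, 281.6], [193.9, 289.7], [193.0, 286.0]]
1 [[198, 266, 17, 24, 197]] [[207.1, 275.5]]
0.084 [203.1 260.2] [219.1 281.4]
0.089 [201.5 261.7] [217.6 282.9]
0.094 [200.  263.1] [216.1 284.4]
0.134 [187.  275.1] [203.8 296.9]
0.139 [185.3 276.6] [202.3 298.5]
```

```bash
python3 - <<'E'
from h import *
def back(n,px,z):
    c=CAL[n]; d=c['T'][:3,:3]@np.linalg.inv(c['K'])@[*px,1]; o=c['T'][:3,3]; P=o+d*(z-o[2])/d[2]
    v=P[:2]-RAIL[:2]; s,k=np.sin(RAIL[2]),np.cos(RAIL[2]); return np.round([v[0]*k+v[1]*s,-v[0]*s+v[1]*k],4)
for px in((170+105/5,200+490/5),(170+235/5,200+353/5),(170+101/2.4,95+440/2.4),(170+46/2.4,95+489/2.4)): print(back('side',px,.016))
for px in((175+145/3.2,160+95/3.2),): print(back('top',px,.016))
print(back('side',(207.1,275.5),.034),back('side',(193.9,289.7),.034))
E
```

```text
[-0.0024  0.1534]
[0.001  0.0655]
[-0.0042  0.0882]
[-0.0006  0.157 ]
[-0.0011  0.087 ]
[-0.0012  0.0988] [-0.0037  0.1431]
```

The knob is at the open stop: the slot runs from 87 to 155 mm, so travel is roughly 96 to 146 mm and the knob is now at about 96. Now socket42.

Request:
drive_tool(series="0.1 -0.6 0 0;0.15 -0.7 0 0;0.15 -0.7 0 0;0.15 -0.7 0 0;0.02 -0.06 0 0;0 0 0.5 0;0 0 0.6 0", hand=1)

```text
time: 7.82
eef_pos: [0.4798, 0.199, 0.086]
eef_rot: [0.751, 0.661, 0.001, 0.001]
force: [1.0, -0.2, -0.9]
finger_gap: 0.993
grip_force: 0.0
```

```bash
python3 - <<'E'
from h import *
go(.4801,.199,.022,-7.35)
E
```

```text
yaw -7.3 turn 0.0 (or -180.0) tool xyz [0.   0.   1.07]
```

Request:
drive_tool(series="0 0 0.4 0;0 0 0.4 0;0 0 0.2 0;0 0 0.07 0;0 0 0 0")

```text
time: 8.45
eef_pos: [0.4786, 0.1989, 0.0222]
eef_rot: [0.751, 0.661, 0.0, 0.0]
force: [0.4, -0.0, 0.6]
finger_gap: 0.999
grip_force: 0.0
```

Request:
drive_tool(series="0 0 0 0;0 0 0 0;0 0 0 0;0 0 0 0;0 0 0 0;0 0 0 0", hand=0, squeeze=80)

```text
time: 9.2
eef_pos: [0.4785, 0.1991, 0.0231]
eef_rot: [0.751, 0.661, 0.001, 0.0]
force: [-1.5, 0.3, 7.3]
finger_gap: 0.471
grip_force: 79.6
```

Request:
drive_tool(series="0 0 -0.2 0;0 0 -0.4 0;0 0 -0.4 0;0 0 -0.4 0;0 0 0 0")

```text
time: 9.82
eef_pos: [0.4797, 0.1994, 0.1079]
eef_rot: [0.751, 0.661, 0.002, 0.001]
force: [0.2, -0.6, -2.3]
finger_gap: 0.471
grip_force: 81.0
```

```bash
python3 - <<'E'
from h import *
print(place(RAIL,[[0,y,0] for y in(.044,-.072,-.13)]).round(4).tolist())
p=place(RAIL,[[0,.044,0]])[0]; go(p[0],p[1],.118,-7.35)
E
```

```text
[[0.6337, 0.0952, 0.0], [0.6189, -0.0198, 0.0], [0.6115, -0.0773, 0.0]]
yaw -7.3 turn 0.1 (or -179.9) tool xyz [-1.39  2.77 -0.17]
```

Request:
drive_tool(series="-0.2 0.4 0 0;-0.3 0.6 0 0;-0.3 0.6 0 0;-0.3 0.6 0 0;-0.2 0.4 0 0;-0.09 0.17 0 0;0 0 0 0")

```text
time: 10.7
eef_pos: [0.6318, 0.0949, 0.1049]
eef_rot: [0.751, 0.66, -0.001, -0.001]
force: [-0.1, -0.1, -1.9]
finger_gap: 0.471
grip_force: 81.2
```

```bash
python3 - <<'E'
from h import *
go(.6337,.0952,.075,-7.35)
ims={n:shot(n,n+'2') for n in('top','side')}
a=ims['side'][190:300,170:300,::-1]; b=ims['top'][150:230,180:320,::-1]
a=cv2.resize(a,(520,440),interpolation=cv2.INTER_CUBIC); b=cv2.resize(b,(770,440),interpolation=cv2.INTER_CUBIC)
cv2.imwrite('pics/p42.png',cv2.resize(np.hstack([a,b]),None,fx=.62,fy=.62))
for n,f,s,t in(('30',(.015,.04),(294,290),(238,252)),('24',(.012,.036),(294,257),(270,236))): print(n,*socket(ims,{'side':s},*f,[.46,.05]))
E
```

```text
yaw -7.3 turn 0.0 (or -180.0) tool xyz [0.01 0.03 0.5 ]
30 [0.46330534 0.08803593] [ 0.01 -0.  ] {'side': (282.0, 300)}
24 [0.50485516 0.00372757] [ 0.01 -0.  ] {'side': (177.0, 184)}
```

View pics/p42.png

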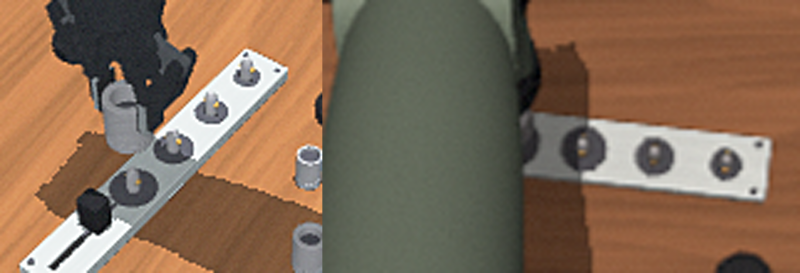

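The side crop shows socket42 held above post 4 (post at crop (132,180)) with the knob clear of it. Going down.

Request:
drive_tool(series="0 0.03 0.2 0;0 0 0.2 0;0 0 0.2 0;0 0 0.1 0;0 0 0.05 0;0 0 0.05 0;0 0 0 0")

```text
time: 11.68
eef_pos: [0.6336, 0.0954, 0.058]
eef_rot: [0.751, 0.661, -0.0, -0.001]
force: [-3.2, 1.7, -0.2]
finger_gap: 0.467
grip_force: 81.4
```

```bash
python3 - <<'E'
from h import *
go(.6337,.0952,.0385,-7.35)
E
```

```text
yaw -7.3 turn 0.1 (or -179.9) tool xyz [-0.    0.    0.33]
```

Request:
drive_tool(series="0 0 0.04 0;0 0 0.04 0;0 0 0.04 0;0 0 0.04 0;0 0 0.04 0;0 0 0.04 0;0 0 0.04 0;0 0 0.04 0;0 0 0 0;0 0 0 0")

```text
time: 12.92
eef_pos: [0.633, 0.0957, 0.0391]
eef_rot: [0.75, 0.661, -0.0, -0.001]
force: [-7.1, 2.8, 3.5]
finger_gap: 0.472
grip_force: 82.0
```

Request:
drive_tool(series="0 0 0.03 0;0 0 0.03 0;0 0 0 0;0 0 0 0")

```text
time: 13.42
eef_pos: [0.6331, 0.0958, 0.039]
eef_rot: [0.75, 0.661, 0.0, -0.001]
force: [-15.9, 2.8, 29.2]
finger_gap: 0.472
grip_force: 84.2
```

Seated: the TCP stops at 0.039, which is the grasp height plus 16 mm.

Request:
drive_tool(series="0 0 -0.06 0;0 0 0 0")

```text
time: 13.68
eef_pos: [0.6331, 0.0956, 0.0392]
eef_rot: [0.751, 0.661, -0.0, -0.001]
force: [-7.2, 3.4, 5.1]
finger_gap: 0.469
grip_force: 82.0
```

Request:
drive_tool(series="0 0 0 0;0 0 0 0;0 0 0 0;0 0 0 0;0 0 -0.2 0;0 0 -0.5 0;0 0 -0.6 0;0 0 -0.6 0", hand=1)

```text
time: 14.68
eef_pos: [0.6343, 0.0948, 0.1547]
eef_rot: [0.751, 0.661, 0.0, 0.0]
force: [-0.2, 0.1, -0.2]
finger_gap: 1.002
grip_force: 0.0
```

```bash
python3 - <<'E'
from h import *
go(.4633,.088,.15,-7.35)
im=arm.camera('side'); print(socket({'side':im},{'side':(294,290)},.015,.04,[.46,.05]))
E
```

```text
yaw -7.3 turn 0.0 (or -180.0) tool xyz [-0.48 -2.81  0.08]
(array([0.46325699, 0.08830618]), array([0.01, 0.01]), {'side': (281.0, 299)})
```

Request:
drive_tool(series="-0.1 -0.6 0 0;-0.12 -0.7 0 0;-0.12 -0.7 0 0;-0.12 -0.7 0 0;-0.02 -0.11 0 0;0 0 0.5 0;0 0 0.6 0;0 0 0 0")

```text
time: 15.72
eef_pos: [0.4622, 0.0876, 0.0854]
eef_rot: [0.751, 0.661, -0.001, -0.001]
force: [-0.8, -0.6, 0.4]
finger_gap: 1.001
grip_force: 0.0
```

```bash
python3 - <<'E'
from h import *
go(.4638,.0878,.014,-7.35)
E
```

```text
yaw -7.3 turn 0.0 (or -180.0) tool xyz [0.01 0.03 1.19]
```

Request:
drive_tool(series="0.01 0.02 0.4 0;0 0 0.4 0;0 0 0.2 0;0 0 0.12 0;0 0 0.07 0;0 0 0 0")

```text
time: 16.48
eef_pos: [0.4648, 0.0882, 0.0156]
eef_rot: [0.751, 0.661, 0.0, 0.0]
force: [-0.6, 0.3, 0.1]
finger_gap: 1.0
grip_force: 0.0
```

Request:
drive_tool(series="0 0 0 0;0 0 0 0;0 0 0 0;0 0 0 0;0 0 0 0;0 0 0 0;0 0 0 0", hand=0)

```text
time: 17.35
eef_pos: [0.4647, 0.0882, 0.0158]
eef_rot: [0.751, 0.661, 0.0, 0.0]
force: [-1.1, -0.1, 5.5]
finger_gap: 0.318
grip_force: 79.0
```

Request:
drive_tool(series="0 0 -0.2 0;0 0 -0.4 0;0 0 -0.4 0;0 0 -0.5 0;0 0 0 0")

```text
time: 17.98
eef_pos: [0.4665, 0.0883, 0.1078]
eef_rot: [0.751, 0.661, 0.002, 0.002]
force: [0.8, 0.7, -1.1]
finger_gap: 0.318
grip_force: 78.8
```

```bash
python3 - <<'E'
from h import *
go(.6189,-.0198,.100,-7.35)
E
```

```text
yaw -7.3 turn 0.1 (or -179.9) tool xyz [-1.46  2.75  0.13]
```

Request:
drive_tool(series="-0.2 0.4 0 0;-0.3 0.6 0 0;-0.35 0.6 0 0;-0.3 0.6 0 0;-0.2 0.4 0 0;-0.11 0.15 0 0;0 0 0.1 0;0 0 0 0")

```text
time: 18.98
eef_pos: [0.6151, -0.0188, 0.0982]
eef_rot: [0.75, 0.661, -0.001, -0.001]
force: [0.4, -0.2, -0.1]
finger_gap: 0.317
grip_force: 79.0
```

```bash
python3 - <<'E'
from h import *
go(.6189,-.0198,.050,-7.35)
E
```

```text
yaw -7.3 turn 0.1 (or -179.9) tool xyz [-0.01  0.06  0.8 ]
```

Request:
drive_tool(series="-0.01 0.05 0.2 0;0 0 0.2 0;0 0 0.2 0;0 0 0.06 0;0 0 0.05 0;0 0 0.05 0;0 0 0.05 0;0 0 0 0")

```text
time: 19.98
eef_pos: [0.6189, -0.0194, 0.0511]
eef_rot: [0.75, 0.661, 0.0, -0.001]
force: [-3.3, 4.1, 2.8]
finger_gap: 0.317
grip_force: 79.4
```

Request:
drive_tool(series="0 0 0.04 0;0 0 0.04 0;0 0 0.04 0;0 0 0.04 0;0 0 0.04 0;0 0 0.04 0;0 0 0.04 0;0 0 0.04 0;0 0 0 0;0 0 0 0")

```text
time: 21.22
eef_pos: [0.618, -0.0189, 0.0319]
eef_rot: [0.75, 0.661, -0.0, -0.002]
force: [-7.0, 4.6, 6.0]
finger_gap: 0.318
grip_force: 79.9
```

Request:
drive_tool(series="0 0 0.03 0;0 0 0.03 0;0 0 0 0;0 0 0 0")

```text
time: 21.72
eef_pos: [0.6181, -0.0188, 0.0318]
eef_rot: [0.75, 0.661, 0.0, -0.002]
force: [-15.1, 6.4, 30.2]
finger_gap: 0.321
grip_force: 83.0
```

Request:
drive_tool(series="0 0 -0.07 0;0 0 0 0")

```text
time: 21.98
eef_pos: [0.618, -0.019, 0.0323]
eef_rot: [0.75, 0.661, -0.0, -0.002]
force: [-5.1, 3.9, 3.4]
finger_gap: 0.317
grip_force: 79.6
```

Request:
drive_tool(series="0 0 0 0;0 0 0 0;0 0 0 0;0 0 0 0;0 0 -0.2 0;0 0 -0.5 0;0 0 -0.6 0;0 0 -0.6 0", hand=1)

```text
time: 22.98
eef_pos: [0.6201, -0.0207, 0.1481]
eef_rot: [0.751, 0.661, 0.0, 0.0]
force: [0.4, 0.4, -0.6]
finger_gap: 1.0
grip_force: 0.0
```

```bash
python3 - <<'E'
from h import *
go(.5057,.0026,.15,-7.35)
im=arm.camera('side'); print(socket({'side':im},{'side':(294,257)},.012,.036,[.46,.05]))
E
```

```text
yaw -7.3 turn 0.0 (or -180.0) tool xyz [ 0.14 -1.94 -0.03]
(array([0.50485516, 0.00372757]), array([ 0.01, -0.  ]), {'side': (177.0, 184)})
```

Request:
drive_tool(series="0.03 -0.5 0 0;0.05 -0.6 0 0;0.05 -0.6 0 0;0.01 -0.24 0 0;0 0 0.5 0;0 0 0.6 0;0 0 0 0")

```text
time: 23.9
eef_pos: [0.5042, 0.0025, 0.0786]
eef_rot: [0.751, 0.661, -0.001, -0.001]
force: [0.6, 0.7, 0.2]
finger_gap: 1.0
grip_force: 0.0
```

```bash
python3 - <<'E'
from h import *
go(.5057,.0028,.010,-7.35)
E
```

```text
yaw -7.3 turn 0.0 (or -180.0) tool xyz [0.01 0.02 1.14]
```

Request:
drive_tool(series="0.01 0.02 0.4 0;0 0 0.4 0;0 0 0.2 0;0 0 0.1 0;0 0 0.04 0;0 0 0 0")

```text
time: 24.65
eef_pos: [0.5073, 0.0029, 0.0123]
eef_rot: [0.751, 0.661, 0.0, 0.0]
force: [-0.1, -0.5, 0.1]
finger_gap: 1.0
grip_force: 0.0
```

Request:
drive_tool(series="0 0 0 0;0 0 0 0;0 0 0 0;0 0 0 0;0 0 0 0;0 0 0 0;0 0 0 0", hand=0)

```text
time: 25.52
eef_pos: [0.507, 0.0029, 0.0122]
eef_rot: [0.751, 0.661, 0.0, 0.0]
force: [-1.7, 0.5, 4.8]
finger_gap: 0.251
grip_force: 78.4
```

Request:
drive_tool(series="0 0 -0.2 0;0 0 -0.4 0;0 0 -0.4 0;0 0 -0.5 0;0 0 0 0")

```text
time: 26.15
eef_pos: [0.5089, 0.0026, 0.1042]
eef_rot: [0.751, 0.661, 0.002, 0.002]
force: [1.0, 0.3, -0.9]
finger_gap: 0.25
grip_force: 78.3
```

```bash
python3 - <<'E'
from h import *
go(.6115,-.0773,.09,-7.35)
E
```

```text
yaw -7.3 turn 0.0 (or -180.0) tool xyz [-1.1   1.87  0.24]
```

Request:
drive_tool(series="-0.2 0.3 0 0;-0.3 0.5 0 0;-0.3 0.5 0 0;-0.2 0.4 0 0;-0.1 0.17 0 0;0 0 0.1 0;0 0 0 0;0 0 0 0")

```text
time: 27.15
eef_pos: [0.6088, -0.0761, 0.0956]
eef_rot: [0.75, 0.661, -0.0, -0.0]
force: [-0.3, 0.1, -0.3]
finger_gap: 0.25
grip_force: 78.4
```

```bash
python3 - <<'E'
from h import *
go(.6115,-.0773,.048,-7.35)
E
```

```text
yaw -7.3 turn 0.1 (or -179.9) tool xyz [-0.01  0.05  0.79]
```

Request:
drive_tool(series="-0.01 0.04 0.2 0;0 0 0.2 0;0 0 0.2 0;0 0 0.06 0;0 0 0.05 0;0 0 0.05 0;0 0 0.05 0;0 0 0 0")

```text
time: 28.15
eef_pos: [0.6112, -0.0767, 0.0472]
eef_rot: [0.751, 0.661, 0.0, -0.001]
force: [-2.2, 3.6, 3.8]
finger_gap: 0.245
grip_force: 78.7
```

Request:
drive_tool(series="0 0 0.04 0;0 0 0.04 0;0 0 0.04 0;0 0 0.04 0;0 0 0.04 0;0 0 0.04 0;0 0 0.04 0;0 0 0.04 0;0 0 0 0;0 0 0 0")

```text
time: 29.4
eef_pos: [0.6105, -0.0763, 0.0282]
eef_rot: [0.75, 0.661, -0.0, -0.002]
force: [-6.6, 4.9, 6.7]
finger_gap: 0.245
grip_force: 79.4
```

Request:
drive_tool(series="0 0 0.03 0;0 0 0.03 0;0 0 0 0;0 0 0 0")

```text
time: 29.9
eef_pos: [0.6106, -0.0764, 0.028]
eef_rot: [0.75, 0.661, 0.0, -0.001]
force: [-14.8, 6.6, 32.8]
finger_gap: 0.249
grip_force: 82.5
```

Request:
drive_tool(series="0 0 -0.07 0;0 0 0 0")

```text
time: 30.15
eef_pos: [0.6105, -0.0764, 0.0286]
eef_rot: [0.75, 0.661, -0.0, -0.002]
force: [-4.2, 4.9, 2.5]
finger_gap: 0.246
grip_force: 79.1
```

Request:
drive_tool(series="0 0 0 0;0 0 0 0;0 0 0 0;0 0 0 0;0 0 -0.2 0;0 0 -0.5 0;0 0 -0.6 0;0 0 -0.8 0", hand=1)

```text
time: 31.15
eef_pos: [0.6114, -0.0776, 0.1557]
eef_rot: [0.751, 0.661, -0.0, -0.001]
force: [0.2, -0.6, 0.1]
finger_gap: 0.999
grip_force: 0.0
```

```bash
python3 - <<'E'
from h import *
go(.639,.1475,.15,-7.35)
E
```

```text
yaw -7.3 turn 0.0 (or -180.0) tool xyz [ 3.78 -0.02  0.1 ]
```

Request:
drive_tool(series="0.6 0 0 0;0.8 0 0 0;0.8 0 0 0;0.8 0 0 0;0.6 0 0 0;0.18 -0.02 0 0;0 0 0 0", hand=0.7)

```text
time: 32.02
eef_pos: [0.6396, 0.1476, 0.155]
eef_rot: [0.75, 0.661, -0.0, 0.0]
force: [-0.1, -0.6, -0.9]
finger_gap: 0.699
grip_force: 0.0
```

```bash
python3 - <<'E'
from h import *
go(.639,.1475,.033,-7.35)
im=shot('side','side3')
a=im[200:310,170:300,::-1]; cv2.imwrite('pics/k3.png',cv2.resize(a,None,fx=5,fy=5,interpolation=cv2.INTER_CUBIC))
for ly,r,h in((.044,.021,.05),(-.072,.015,.04),(-.13,.012,.036)):
    p=place(RAIL,[[0,ly,0]])[0]; 
    for z in(.016,.031):
        a=np.linspace(0,6.28,40); q=proj('side',np.c_[p[0]+r*np.cos(a),p[1]+r*np.sin(a),0*a+z+h]); print(ly,z,((q.min(0)-[170,200])*5+2).round(),((q.max(0)-[170,200])*5+2).round())
E
```

```text
yaw -7.2 turn 0.1 (or -179.9) tool xyz [-0.   -0.01  2.03]
0.044 0.016 [214. 213.] [312. 286.]
0.044 0.031 [211. 189.] [310. 262.]
-0.072 0.016 [392.  89.] [458. 135.]
-0.072 0.031 [392.  65.] [457. 111.]
-0.13 0.016 [473.  31.] [523.  65.]
-0.13 0.031 [473.   8.] [524.  42.]
```

View pics/k3.png

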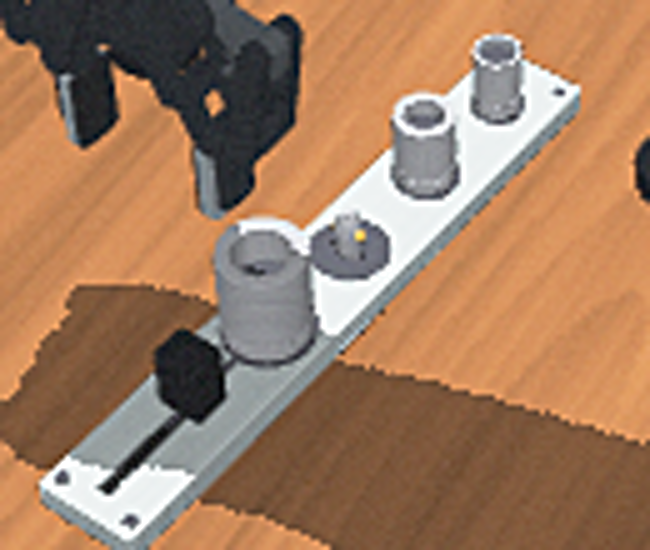

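All three sockets sit down on their discs: the rim tops at crop rows 213, 93 and 33 match the seated prediction. Now lock the knob.

Request:
drive_tool(series="0 -0.01 0.5 0;0 0 0.5 0;0 0 0.5 0;0 0 0.35 0;0 0 0.17 0;0 0 0 0")

```text
time: 32.83
eef_pos: [0.6389, 0.1464, 0.0331]
eef_rot: [0.751, 0.66, -0.0, -0.0]
force: [-0.0, 0.1, 0.5]
finger_gap: 0.699
grip_force: 0.0
```

Request:
drive_tool(series="0 0 0 0;0 0 0 0;0 0 0 0;0 0 0 0;0 0 0 0;0 0 0 0", hand=0, squeeze=40)

```text
time: 33.58
eef_pos: [0.6386, 0.1477, 0.0347]
eef_rot: [0.751, 0.661, -0.0, -0.0]
force: [-4.7, 0.5, 5.7]
finger_gap: 0.269
grip_force: 40.6
```

Request:
drive_tool(series="0.1 0 0 0;0.1 0 0 0;0.1 0 0 0;0.1 0 0 0;0.1 0 0 0;0.1 0 0 0;0.1 0 0 0;0.08 0 0 0;0 0 0 0;0 0 0 0")

```text
time: 34.83
eef_pos: [0.6447, 0.1945, 0.0347]
eef_rot: [0.75, 0.661, 0.0, -0.0]
force: [-4.3, 1.0, 4.6]
finger_gap: 0.269
grip_force: 40.5
```

Request:
drive_tool(series="0.05 0 0 0;0.05 0 0 0;0.05 0 0 0;0.05 0 0 0;0 0 0 0;0 0 0 0")

```text
time: 35.58
eef_pos: [0.6451, 0.1978, 0.0346]
eef_rot: [0.752, 0.659, -0.006, 0.005]
force: [-6.6, -19.3, 11.7]
finger_gap: 0.273
grip_force: 41.3
```

The knob travelled 50.5 mm and met the end stop. Release it, then look at the tag and the hook.

Request:
drive_tool(series="-0.13 0 0 0;0 0 0 0")

```text
time: 35.83
eef_pos: [0.645, 0.1973, 0.0347]
eef_rot: [0.751, 0.66, -0.0, 0.0]
force: [-4.2, -1.1, 5.9]
finger_gap: 0.272
grip_force: 40.6
```

Request:
drive_tool(series="0 0 0 0;0 0 0 0;0 0 0 0;0 0 -0.3 0;0 0 -0.6 0;0 0 -0.8 0;0 0 -0.8 0", hand=0.8)

```text
time: 36.7
eef_pos: [0.6457, 0.1982, 0.1862]
eef_rot: [0.751, 0.661, 0.0, 0.0]
force: [0.6, 0.7, -0.0]
finger_gap: 0.799
grip_force: 0.0
```

```bash
python3 - <<'E'
from h import *
ims={n:shot(n,n+'4') for n in('top','side')}
a=ims['top'][162:212,355:425,::-1]; b=ims['side'][100:190,272:332,::-1]
cv2.imwrite('pics/h4.png',np.hstack([cv2.resize(a,None,fx=6,fy=6,interpolation=cv2.INTER_CUBIC)[:300],cv2.resize(b,None,fx=6,fy=6,interpolation=cv2.INTER_CUBIC)[:300]]) if 0 else cv2.resize(b,None,fx=6,fy=6,interpolation=cv2.INTER_CUBIC))
cv2.imwrite('pics/h4t.png',cv2.resize(a,None,fx=10,fy=10,interpolation=cv2.INTER_CUBIC))
a=ims['top'][225:270,320:360,::-1]; b=ims['side'][200:230,315:365,::-1]
a=cv2.resize(a,None,fx=8,fy=8,interpolation=cv2.INTER_CUBIC); b=cv2.resize(b,None,fx=8,fy=8,interpolation=cv2.INTER_CUBIC)
c=np.zeros((360,720,3),np.uint8); c[:,:320]=a; c[:240,320:]=b; cv2.imwrite('pics/t4.png',c)
E
```

```text
(no output)
```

View pics/h4.png

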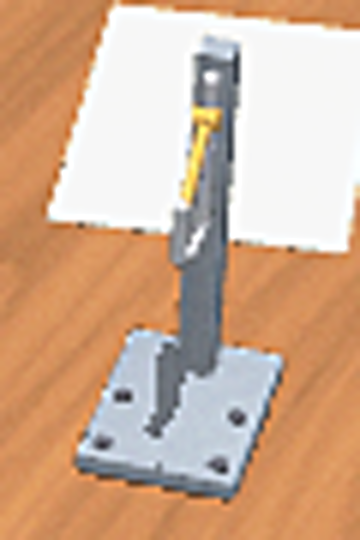

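View pics/h4t.png

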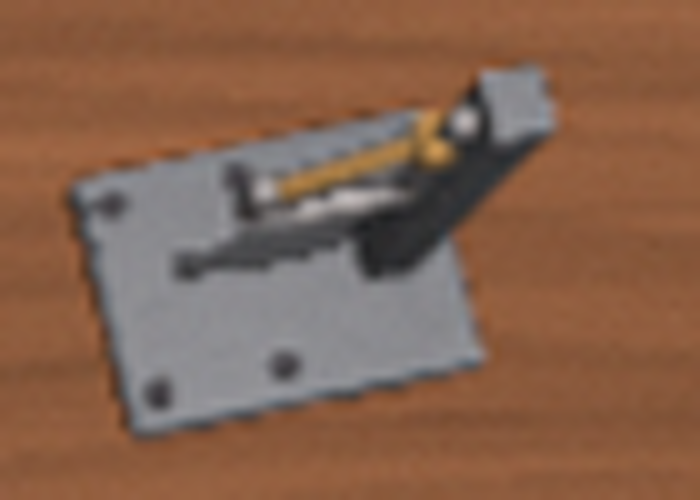

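View pics/t4.png

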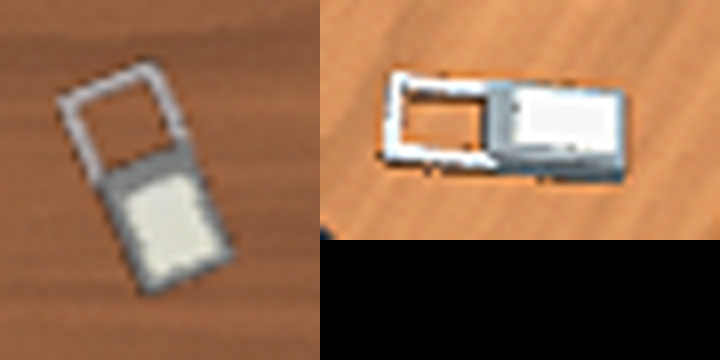

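The hook crops show the gate at side-crop (200,155), the nose tip at (181,213) and the post top at (218,45). In the top crop the foot corners are at (72,190), (483,358) and (138,435). The tag has not moved: its ring bar is at top-crop (62,100) to (152,62).

```bash
cat > m2.py <<'E'
from h import *
U=lambda L,f,o:[(o[0]+(u+.5)/f-.5,o[1]+(v+.5)/f-.5) for u,v in L]
def show(n,o,p0):
    p,r=fit(o,p0); print(n,np.round(p,4),r.tolist()); return p
A,B,C,D=(-50,37.5,12),(50,37.5,12),(50,-37.5,12),(-50,-37.5,12); P=(34,0,182); N=(-22,0,139); G=(16,0,155)
top=([A,C,D,P,N,G],U([(72,190),(483,355),(138,432),(517,101),(245,188),(435,138)],10,(355,162)))
side=([A,B,C,D,P,N,G],U([(80,460),(135,330),(283,352),(232,488),(218,45),(181,213),(207,115)],6,(272,100)))
show('hook',{'top':top,'side':side},[.63,-.315,-1.378,0]); show('hook top',{'top':top},[.63,-.315,-1.378,0]); h=show('hook side',{'side':side},[.63,-.315,-1.378,0])
a,b,c,d,e,f=(22,17,10),(22,-17,10),(-22,-17,10),(-22,17,10),(52.5,16,5),(52.5,-16,5)
top=([a,b,c,d,e,f],U([(101,183),(187,145),(232,257),(148,293),(62,100),(152,62)],8,(320,225)))
side=([a,b,c,d,e,f],U([(167,158),(168,82),(307,90),(302,165),(66,163),(74,73)],8,(315,200)))
show('tag',{'top':top,'side':side},[.46,-.19,.37,0]); show('tagtop',{'top':top},[.46,-.19,.37,0]); show('tagside',{'side':side},[.46,-.19,.37,0])
E
python3 m2.py
```

```text
hook [ 0.634  -0.3105 -1.358  -0.003 ] [[-1.0, -0.5], [-0.2, 0.6], [-0.7, 1.0], [1.1, -0.3], [3.2, -0.0], [-0.0, 0.2], [-0.9, -0.3], [-1.3, 0.0], [-0.1, 0.8], [0.9, -0.1], [0.0, -0.0], [0.4, -2.1], [-0.3, 1.0]]
hook top [ 0.6447 -0.3198 -1.3487 -0.0502] [[-0.3, -0.4], [-0.7, -0.1], [-0.0, 0.3], [0.3, -0.1], [3.3, 0.0], [-0.5, 0.3]]
hook side [ 0.6354 -0.3147 -1.3695 -0.0061] [[-0.9, -0.6], [-0.9, -0.0], [0.1, 0.9], [0.7, -0.1], [0.3, 0.2], [0.5, -2.0], [-0.1, 1.2]]
tag [ 0.46   -0.1903  0.3696 -0.0034] [[-0.5, -0.5], [0.1, -0.4], [0.9, 0.5], [-0.1, 0.7], [0.2, -0.3], [-0.4, 0.1], [-0.2, -0.4], [-0.0, -0.2], [0.1, 0.3], [0.8, 0.3], [-0.1, -0.9], [-0.6, 1.6]]
tagtop [ 0.4651 -0.1953  0.3675 -0.0522] [[-0.4, -0.5], [-0.0, -0.3], [0.5, 0.1], [-0.1, 0.1], [0.5, -0.0], [-0.4, 0.6]]
tagside [ 0.4648 -0.2059  0.3673 -0.0186] [[-0.2, -0.5], [0.0, -0.1], [-0.1, 0.3], [0.5, 0.2], [0.1, -1.0], [-0.3, 1.7]]
```

```bash
sed -i 's/(245,188)/(264,188)/; s/(181,213)/(184,206)/; s/^show(.hook.,/H=show("hook",/' m2.py; cat >> m2.py <<'E'
def box(x0,x1,y0,y1,z0,z1): return [(x,y,z) for x in(x0,x1) for y in(y0,y1) for z in(z0,z1)]
seg=lambda b:[(b[i],b[j]) for i in range(8) for j in range(i) if sum(p!=q for p,q in zip(b[i],b[j]))==1]
S=seg(box(-50,50,-37.5,37.5,0,12))+seg(box(26,42,-8,8,12,182))+seg(box(-26,-18,-4,4,100,139))+[((16,0,155),(-16,0,132))]
out=[]
for n,o,f,w,h in(('top',(355,162),6,70,50),('side',(272,100),6,60,90)):
    im=cv2.imread(f'pics/{n}4.png')[o[1]:o[1]+h,o[0]:o[0]+w]; im=cv2.resize(im,None,fx=f,fy=f,interpolation=cv2.INTER_CUBIC)
    for s,e in S:
        q=((proj(n,place(H,np.array([s,e])/1e3,H[3]))-o+.5)*f-.5)*8; q=q.round().astype(int).tolist()
        cv2.line(im,q[0],q[1],(255,0,255) if abs(s[2]-145)<15 else (0,255,0),1,cv2.LINE_AA,3)
    out.append(np.vstack([im,np.zeros((540-im.shape[0],im.shape[1],3),np.uint8)]))
cv2.imwrite('pics/ov.png',np.hstack(out))
E
python3 m2.py | head -3
```

```text
hook [ 0.6338 -0.3106 -1.3559 -0.0028] [[-0.9, -0.4], [-0.2, 0.6], [-0.6, 1.1], [1.2, -0.3], [1.4, 0.0], [0.0, 0.2], [-0.8, -0.4], [-1.3, -0.0], [-0.1, 0.8], [1.0, -0.1], [0.1, -0.1], [0.0, -1.0], [-0.2, 1.0]]
hook top [ 0.6448 -0.32   -1.3487 -0.0505] [[-0.2, -0.4], [-0.7, -0.1], [0.0, 0.3], [0.3, -0.1], [1.5, 0.0], [-0.5, 0.3]]
hook side [ 0.635  -0.3143 -1.365  -0.0055] [[-0.8, -0.6], [-0.9, -0.1], [0.2, 0.8], [0.9, -0.2], [0.3, 0.1], [0.1, -0.9], [-0.0, 1.1]]
```

View pics/ov.png

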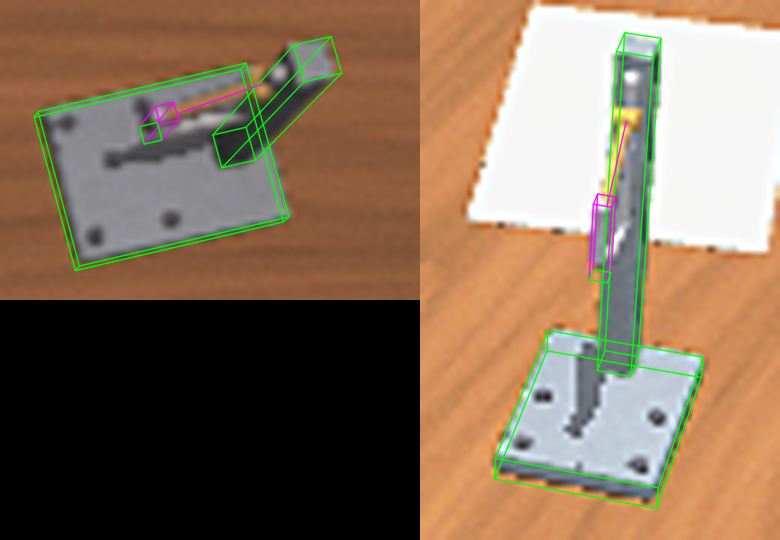

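The overlay agrees to about 1 px, 2 to 3 mm. I'll triangulate the nose and hinge directly and plan the tag grasp.

```bash
python3 - <<'E'
from h import *
H=[.6345,-.3125,-1.36]
u=lambda f,o,p:np.array([o[0]+(p[0]+.5)/f-.5,o[1]+(p[1]+.5)/f-.5])
for n,t,s in(('nosetip',(261,188),(182,207)),('hinge',(435,138),(207,115)),('posttop',(517,101),(218,45)),('gate end',(282,186),(188,193))):
    x,r=tri({'top':u(10,(355,162),t),'side':u(6,(272,100),s)}); v=x[:2]-H[:2]; c,k=np.cos(H[2]),np.sin(H[2])
    print(n,np.round(x,4),'hook frame',np.round([c*v[0]+k*v[1],-k*v[0]+c*v[1],x[2]],4),np.round(r,1))
T=[.460,-.191,.3696]; print('tag yaw',np.degrees(T[2]),'hook yaw',np.degrees(H[2])); g=place(T,[[.008,0,0],[.05,0,0]]); print(g)
go(g[0][0],g[0][1],.12,np.degrees(T[2])+90)
E
```

```text
nosetip [ 0.6289 -0.2851  0.1354] hook frame [-0.0279  0.0002  0.1354] [ 0.1  0.2 -0.2 -0.1]
hinge [ 0.6367 -0.3254  0.1557] hook frame [ 0.0131 -0.0005  0.1557] [ 0.   0.1 -0.1 -0. ]
posttop [ 0.6399 -0.3404  0.1811] hook frame [ 0.0285 -0.0006  0.1811] [ 0.  0. -0. -0.]
gate end [ 0.6283 -0.2896  0.1399] hook frame [-0.0237 -0.0012  0.1399] [ 0.1  0.2 -0.2 -0.1]
tag yaw 21.176520108035227 hook yaw -77.92226013779197
[[ 0.46745978 -0.18811006  0.        ]
 [ 0.5066236  -0.17293788  0.        ]]
yaw -7.3 turn 61.5 (or -118.5) tool xyz [-5.16  4.92  1.2 ]
```

```bash
python3 - <<'E'
from h import *
H=[.6345,-.3125,-1.36]
u=lambda f,o,p:np.array([o[0]+(p[0]+.5)/f-.5,o[1]+(p[1]+.5)/f-.5])
def back(n,px,z):
    c=CAL[n]; d=c['T'][:3,:3]@np.linalg.inv(c['K'])@[*px,1]; o=c['T'][:3,3]; P=o+d*(z-o[2])/d[2]; v=P[:2]-H[:2]; c,k=np.cos(H[2]),np.sin(H[2]); return 1e3*np.array([c*v[0]+k*v[1],-k*v[0]+c*v[1]])
A,B,C,D=(-50,37.5,12),(50,37.5,12),(50,-37.5,12),(-50,-37.5,12); P=(34,0,182); N=(-22,0,139); G=(16,0,155)
for n,f,o,L in(('top',10,(355,162),[(A,(72,190)),(C,(483,355)),(D,(138,432)),(P,(517,101)),(N,(261,188)),(G,(435,138))]),
 ('side',6,(272,100),[(A,(80,460)),(B,(135,330)),(C,(283,352)),(D,(232,488)),(P,(218,45)),(N,(182,207)),(G,(207,115))])):
    for l,p in L: print(n,l,'measured-nominal mm',np.round(back(n,u(f,o,p),l[2]/1e3)-l[:2],1))
E
```

```text
top (-50, 37.5, 12) measured-nominal mm [-0.5 -2.8]
top (50, -37.5, 12) measured-nominal mm [-1.7  1.1]
top (-50, -37.5, 12) measured-nominal mm [0.  1.7]
top (34, 0, 182) measured-nominal mm [-5.8 -0.7]
top (-22, 0, 139) measured-nominal mm [-6.8  0.2]
top (16, 0, 155) measured-nominal mm [-2.7 -0.2]
side (-50, 37.5, 12) measured-nominal mm [-6.3 -3.9]
side (50, 37.5, 12) measured-nominal mm [-4.9 -4.3]
side (50, -37.5, 12) measured-nominal mm [-2.  -0.1]
side (-50, -37.5, 12) measured-nominal mm [-6.4  1.4]
side (34, 0, 182) measured-nominal mm [-7.1 -0.9]
side (-22, 0, 139) measured-nominal mm [-11.3  -1.5]
side (16, 0, 155) measured-nominal mm [-1.8 -0.5]
```

Request:
drive_tool(series="0 0 0 -10.7;0 0 0 -10.7;0 0 0 -10.7;0 0 0 -10.7;0 0 0 -10.7;0 0 0 -10.7;0 0 0 -10.7;0 0 0 -10.7;0 0 0 -10.7;0 0 0 -10.7", hand=0.5)

```text
time: 38.05
eef_pos: [0.6456, 0.1981, 0.184]
eef_rot: [-0.088, 0.996, 0.0, 0.0]
force: [-0.4, -0.2, -0.6]
finger_gap: 0.497
grip_force: 0.0
```

Request:
drive_tool(series="0 0 0 -5.7;0 0 0 -5.8;0 0 0 0")

```text
time: 38.42
eef_pos: [0.6456, 0.1981, 0.1839]
eef_rot: [-0.183, 0.983, 0.0, 0.0]
force: [0.6, 0.5, -0.2]
finger_gap: 0.502
grip_force: 0.0
```

```bash
python3 - <<'E'
from h import *
go(.4675,-.188,.1,111.2); print(arm.get_obs()['joint_pos'])
E
```

```text
yaw 111.1 turn -0.1 (or 179.9) tool xyz [ 5.09 -4.93  1.4 ]
[ 1.88539656e-01  5.91030288e-01  1.05416413e-01  1.08473761e+00
  5.55023077e-05 -1.80300438e-01]
```

Request:
drive_tool(series="0.6 -0.6 0 0;0.8 -0.8 0 0;0.8 -0.8 0 0;0.8 -0.8 0 0;0.8 -0.8 0 0;0.8 -0.8 0 0;0.49 -0.33 0.4 0;0 0 0.5 0;0 0 0.5 0;0 0 0 0")

```text
time: 39.67
eef_pos: [0.4769, -0.1629, 0.098]
eef_rot: [-0.183, 0.983, 0.001, -0.002]
force: [0.3, 0.4, 0.3]
finger_gap: 0.498
grip_force: 0.0
```

```bash
python3 - <<'E'
from h import *
ims={n:shot(n,n+'5') for n in('top','side')}
d=np.abs(ims['side'].astype(int)-cv2.imread('pics/side4.png')[:,:,::-1]).max(2)[195:230,315:362]; print('tag change px',(d>40).sum())
go(.4675,-.188,.02,111.2)
E
```

```text
tag change px 846
yaw 111.2 turn -0.0 (or 180.0) tool xyz [ 0.33 -0.31  1.34]
```

```bash
python3 - <<'E'
import cv2
a=cv2.imread('pics/side5.png')[140:270,260:420]; cv2.imwrite('pics/s5.png',cv2.resize(a,None,fx=4,fy=4,interpolation=cv2.INTER_CUBIC))
E
```

```text
(no output)
```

View pics/s5.png

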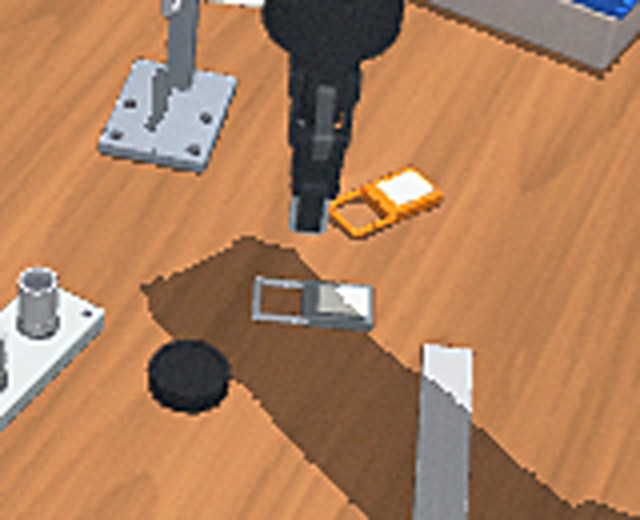

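The tag has not moved; only the arm's shadow fell on it (plate at crop (340,303), ring bar at (258,298)). Continue.

Request:
drive_tool(series="0.2 -0.2 0 0;0.13 -0.11 0 0;0 0 0.4 0;0 0 0.4 0;0 0 0.2 0;0 0 0 0")

```text
time: 40.52
eef_pos: [0.4664, -0.1882, 0.039]
eef_rot: [-0.184, 0.983, 0.0, -0.0]
force: [-0.3, -0.3, 0.4]
finger_gap: 0.499
grip_force: 0.0
```

```bash
python3 - <<'E'
from h import *
go(.4675,-.188,.006,111.2)
E
```

```text
yaw 111.2 turn -0.0 (or 180.0) tool xyz [-0.02 -0.    0.55]
```

Request:
drive_tool(series="-0.02 0 0.2 0;0 0 0.15 0;0 0 0.1 0;0 0 0.08 0;0 0 0 0;0 0 0 0")

```text
time: 41.28
eef_pos: [0.4682, -0.1877, 0.0077]
eef_rot: [-0.184, 0.983, -0.0, 0.0]
force: [-0.2, 0.4, 0.2]
finger_gap: 0.498
grip_force: 0.0
```

Request:
drive_tool(series="0 0 0.04 0;0 0 0 0;0 0 0 0")

```text
time: 41.65
eef_pos: [0.4681, -0.1876, 0.0052]
eef_rot: [-0.184, 0.983, -0.0, 0.0]
force: [-0.3, 0.0, -0.4]
finger_gap: 0.498
grip_force: 0.0
```

Request:
drive_tool(series="0 0 0.04 0;0 0 0 0;0 0 0 0")

```text
time: 42.02
eef_pos: [0.468, -0.1876, 0.0027]
eef_rot: [-0.184, 0.983, 0.0, -0.0]
force: [0.3, 1.0, -0.5]
finger_gap: 0.506
grip_force: 0.0
```

Request:
drive_tool(series="0 0 0.03 0;0 0 0 0;0 0 0 0")

```text
time: 42.4
eef_pos: [0.4681, -0.1876, 0.0009]
eef_rot: [-0.184, 0.983, 0.0, -0.0]
force: [0.7, 0.5, 0.2]
finger_gap: 0.498
grip_force: 0.0
```

Request:
drive_tool(series="0 0 0 0;0 0 0 0;0 0 0 0;0 0 0 0;0 0 0 0", hand=0, squeeze=80)

```text
time: 43.02
eef_pos: [0.4681, -0.1874, 0.0016]
eef_rot: [-0.184, 0.983, 0.0, 0.0]
force: [-1.7, 1.4, 6.8]
finger_gap: 0.372
grip_force: 78.6
```

Request:
drive_tool(series="0 0 -0.1 0;0 0 -0.3 0;0 0 -0.5 0;0 0 -0.5 0;0 0 -0.5 0;0 0 -0.5 0;0 0 -0.5 0;0 0 -0.5 0;0 0 0 0")

```text
time: 44.15
eef_pos: [0.4694, -0.1884, 0.2073]
eef_rot: [-0.184, 0.983, -0.002, 0.002]
force: [-0.1, 0.2, -0.6]
finger_gap: 0.37
grip_force: 79.2
```

Request:
drive_tool(series="0 0 0 10;0 0 0 10;0 0 0 10;0 0 0 10;0 0 0 10;0 0 0 10;0 0 0 10;0 0 0 10;0 0 0 10;0 0 0 9.1")

```text
time: 45.4
eef_pos: [0.4673, -0.1872, 0.2035]
eef_rot: [0.631, 0.776, -0.0, -0.001]
force: [0.0, 0.1, -0.6]
finger_gap: 0.37
grip_force: 79.0
```

```bash
python3 - <<'E'
from h import *
go(.6234,-.2609,.17,12.1)
E
```

```text
yaw 11.8 turn -0.3 (or 179.7) tool xyz [-1.75  2.29  0.56]
```

Request:
drive_tool(series="-0.2 0.3 0 -0.3;-0.3 0.4 0 0;-0.3 0.4 0 0;-0.3 0.4 0 0;-0.3 0.4 0 0;-0.2 0.2 0 0;-0.15 0.19 0.3 0;0 0 0.26 0;0 0 0 0;0 0 0 0")

```text
time: 46.65
eef_pos: [0.6242, -0.2604, 0.1714]
eef_rot: [0.627, 0.779, -0.0, -0.0]
force: [-0.0, 0.5, -0.3]
finger_gap: 0.372
grip_force: 79.2
```

```bash
python3 - <<'E'
from h import *
go(.6234,-.2609,.17,12.1)
ims={n:shot(n,n+'6') for n in('top','side')}
a=ims['top'][150:215,345:435,::-1]; b=ims['side'][80:180,250:350,::-1]
a=cv2.resize(a,(400,289),interpolation=cv2.INTER_CUBIC); b=cv2.resize(b,(400,400),interpolation=cv2.INTER_CUBIC)
c=np.zeros((400,800,3),np.uint8); c[:289,:400]=a; c[:,400:]=b; cv2.imwrite('pics/h6.png',c)
E
```

```text
yaw 12.4 turn 0.3 (or -179.7) tool xyz [-0.   -0.01  0.02]
```

View pics/h6.png

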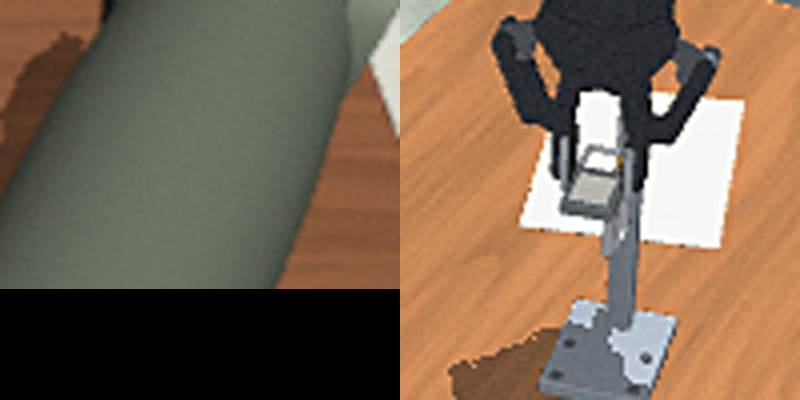

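```bash
python3 - <<'E'
from h import *
cr=lambda n,P:((proj(n,P)-[250,80]+.5)*4-.5+[400,0]).round(1).tolist()
o=arm.get_obs(); p=o['eef_pos']; q=o['eef_rot']; a=2*np.arctan2(q[1],q[0])-np.pi/2-np.pi/2
B=[p[0],p[1],a]; print(np.degrees(a))
L=[(.0412,0,.004),(.0437,.016,.004),(.0437,-.016,.004),(-.031,.017,.009),(-.031,-.017,.009),(-.031,-.017,-.001)]
print('bar mid, bar ends, plate rear top corners, bottom',cr('side',place(B,L,p[2])))
H=[.6337,-.309,-1.36]; print('hook bar target',cr('side',place(H,[(-.008,0,.1755),(-.022,0,.139),(.034,0,.182)])))
# grey of bar: rows through the ring
im=cv2.imread('pics/side6.png'); cv2.imwrite('pics/h6z.png',cv2.resize(im[108:145,285:312],None,fx=16,fy=16,interpolation=cv2.INTER_CUBIC))
E
```

```text
-77.59968864261431
bar mid, bar ends, plate rear top corners, bottom [[615.3, 148.1], [591.4, 142.2], [641.1, 149.9], [561.8, 199.2], [616.9, 208.2], [616.1, 222.2]]
hook bar target [[617.8, 149.8], [609.8, 210.8], [633.0, 106.9]]
```

```bash
python3 - <<'E'
import cv2
im=cv2.imread('pics/side6.png'); g=cv2.cvtColor(im,cv2.COLOR_BGR2GRAY)
print('     '+' '.join(f'{c:3d}' for c in range(287,317)))
for r in range(112,142): print(r,' '.join(f'{g[r,c]:3d}' for c in range(287,317)))
E
```

```text
287 288 289 290 291 292 293 294 295 296 297 298 299 300 301 302 303 304 305 306 307 308 309 310 311 312 313 314 315 316
112  34  34  47  41  47  39  23  86 255 251 247 246 247 247 247 249 255 179 129  42  38  45  45  46  41  42  46  47  46  45
113 215  61  35  36  34  37  22  84 255 252 247 247 247 247 247 249 255 185 111  85  41  36  49  42  39  47  45  44  41  46
114 199  57  23  91 132  42   5  83 255 253 249 249 249 248 248 250 255 138 111 103  50  37  43  48  35  37  41  33  40  37
115 203  46  27 156 157  42  10  79 255 255 255 255 255 255 253 254 255 132 121  70  40  45  48  41  40  20  19  12   6  11
116 214  47  23 149 155  45   1 179 255 228 133 149 182 169 255 252 255 133 118  32  28  39  40  41  36  99 255 255 255 194
117 206  48  21 148 157  45   0 183 255 149 117 127 135 140 145 143 151 172 116 120 128  60  44  37  23 182 255 255 255 255
118 208  48  21 148 153  41   2 190 233 135 160 255 250 213 153 162 139 149  91 107 152 108  44  39  14 180 255 250 248 248
119 216  45  56 147 156  34   6 199 143 119 254 255 254 255 255 255 255 122 115 109 145  88  46  38  14 177 255 
[... 2039 characters left out ...]
 253 255 255 235 143 149 117 131 143 144 114 111  64 255 253 247 247 247 247 247
137 158 201 192 248 254 254 254 255 255 255 255 255 255 234 135 143 107 136 174 171 116 116  64 255 253 248 247 247 247 247
138 145 147 150 147 141 156 158  87 112 190 195 195 254 178 136 148 112 134 250 121 109 122  61 255 255 250 250 249 248 248
139 157 159 160 159 154 159 155 149 150 152 158 156 147 112 140 143 119 142 218 117 114 119  65 255 255 255 255 255 254 253
140 161 161 159 161 161 158 155 152 155 163 159 158 158 121 141 142 131 144 106 108 113 118  76 167  90 158 159 197 189 247
141 160 164 160 161 162 150 153 154 158 162 157 151 159 126 144 140 135 135 101 109 113 117 100 153 151 150 151 149 143 137
```

The bar agrees with prediction to about 1 px in the side view. The nose sits about 1.5 mm nearer than modelled, so I shift 1 mm that way and go down slowly.

Request:
drive_tool(series="0.02 -0.01 0.1 0.3;0 0 0.15 0;0 0 0.15 0;0 0 0.08 0;0 0 0 0;0 0 0 0", squeeze=100)

```text
time: 47.5
eef_pos: [0.6241, -0.2599, 0.1427]
eef_rot: [0.629, 0.778, -0.0, 0.0]
force: [0.0, 0.1, -1.4]
finger_gap: 0.364
grip_force: 102.5
```

Request:
drive_tool(series="0 0 0.05 0;0 0 0.05 0;0 0 0 0;0 0 0 0")

```text
time: 48.0
eef_pos: [0.6239, -0.2595, 0.1365]
eef_rot: [0.629, 0.778, 0.0, -0.0]
force: [0.9, 0.2, 0.4]
finger_gap: 0.366
grip_force: 102.6
```

Request:
drive_tool(series="0 0 0.05 0;0 0 0.05 0;0 0 0 0;0 0 0 0")

```text
time: 48.5
eef_pos: [0.6236, -0.2593, 0.1302]
eef_rot: [0.629, 0.778, 0.0, -0.001]
force: [-0.8, 1.7, 0.1]
finger_gap: 0.361
grip_force: 102.6
```

Request:
drive_tool(series="0 0 0.05 0;0 0 0.05 0;0 0 0 0;0 0 0 0")

```text
time: 49.0
eef_pos: [0.6237, -0.2594, 0.1243]
eef_rot: [0.629, 0.778, 0.0, -0.0]
force: [0.2, 1.2, -0.6]
finger_gap: 0.361
grip_force: 102.6
```

Request:
drive_tool(series="0 0 0.05 0;0 0 0.05 0;0 0 0 0;0 0 0 0")

```text
time: 49.5
eef_pos: [0.6236, -0.2591, 0.1181]
eef_rot: [0.629, 0.778, 0.0, -0.001]
force: [-0.2, 3.0, -1.7]
finger_gap: 0.364
grip_force: 102.4
```

Request:
drive_tool(series="0 0 0.04 0;0 0 0.04 0;0 0 0 0;0 0 0 0")

```text
time: 50.0
eef_pos: [0.624, -0.2601, 0.1139]
eef_rot: [0.629, 0.778, -0.0, 0.0]
force: [0.5, 0.4, -0.9]
finger_gap: 0.361
grip_force: 102.5
```

```bash
python3 - <<'E'
from h import *
shot('side','side7'); g=cv2.cvtColor(cv2.imread('pics/side7.png'),cv2.COLOR_BGR2HSV); im=cv2.imread('pics/side7.png')
def yel(f):
    a=cv2.cvtColor(cv2.imread(f),cv2.COLOR_BGR2HSV)[105:145,295:315]; m=(a[:,:,0]>12)&(a[:,:,0]<32)&(a[:,:,1]>120)&(a[:,:,2]>110); y,x=np.nonzero(m); print(f,[(int(r)+105,int(x[y==r].min())+295,int(x[y==r].max())+295) for r in np.unique(y)])
yel('pics/side4.png'); yel('pics/side7.png')
g=cv2.cvtColor(im,cv2.COLOR_BGR2GRAY)
print('     '+' '.join(f'{c:3d}' for c in range(287,313)))
for r in range(116,156): print(r,' '.join(f'{g[r,c]:3d}' for c in range(287,313)))
E
```

```text
pics/side4.png [(118, 304, 308), (119, 304, 308), (120, 304, 308), (121, 305, 308), (122, 305, 306), (123, 304, 306), (124, 304, 305), (125, 304, 305), (126, 304, 305), (127, 304, 305), (128, 303, 304), (129, 303, 304), (130, 303, 304), (131, 303, 304), (132, 302, 303), (133, 303, 303), (139, 295, 298), (140, 296, 310), (141, 295, 314), (142, 295, 313), (143, 295, 314), (144, 295, 314)]
pics/side7.png [(130, 303, 303), (131, 303, 303), (132, 303, 303), (133, 303, 303), (139, 297, 298), (140, 296, 297), (141, 311, 314), (142, 311, 313), (143, 311, 314), (144, 311, 312)]
     287 288 289 290 291 292 293 294 295 296 297 298 299 300 301 302 303 304 305 306 307 308 309 310 311 312
116  99  18  41  44  42  41  52  46  45  47  47  50  42  48  42  47  47  44  45  36  45  42  46  50  44  44
117 202  42  33  36  45  42  48  38  36  42  38  44  43  45  49  41  44  45  45  45  40  47  42  44  42  41
118 255 208  47  32  32  45  52  46  43  47  44  48  43  48  43  42  46  51  41  42  43  39  48  46  44  30
119 255 255  99  31  46  37  37  37  46  41  42  45  43  43  48  36  43  49  46  49  41  46
[... 3204 characters left out ...]
 192 119  94  81  90 129 119 114  85 141 161 154 158
150 164 170 110 107 102  86 108  99 134 163 168 193 193 173  89  96  69 111 114 111 113  80 139 152 154 152
151 164 171  98  92 101  96 102 106 107 100  91  82 109 118  97  88  90 110 112 107 114  84 155 156 153 147
152 163 164  92  89  93  94  94  99  97  92 101 109 107 110 109  72  99 113 107 114 122  78 156 154 150 143
153 162 154 127 115 100 104  96  88  91  93  94  96  99  97  98  81 114 110 115 113 121  82 150 150 149 145
154 153 146 152 157 163 164 166 102  66  87 100  86  83  92  92  97 113 112 113 112 117 103 148 148 151 145
155 143 143 152 158 155 157 121 200 204 230 194 175 144 100  99 110 110 110 111 112 118  99 155 152 147 148
```

The brass gate tip is back at its shut pixels (303, rows 130–133), and the nose occludes the bar, so the bar is inside the mouth. The force also peaked and then dropped. Lower it to the bowl.

Request:
drive_tool(series="0 0 0.05 0;0 0 0.05 0;0 0 0.03 0;0 0 0 0;0 0 0 0")

```text
time: 50.68
eef_pos: [0.624, -0.2597, 0.106]
eef_rot: [0.629, 0.778, 0.0, 0.0]
force: [0.1, -0.1, -0.3]
finger_gap: 0.362
grip_force: 102.5
```

Request:
drive_tool(series="0 0 0.03 0;0 0 0.03 0;0 0 0 0;0 0 0 0")

```text
time: 51.18
eef_pos: [0.6242, -0.26, 0.1028]
eef_rot: [0.629, 0.778, -0.0, 0.0]
force: [-0.5, 0.3, 2.6]
finger_gap: 0.363
grip_force: 103.0
```

Contact at 2.6 N at the predicted bowl height. Release, wait, and rise.

Request:
drive_tool(series="0 0 0 0;0 0 0 0;0 0 0 0;0 0 0 0;0 0 0 0;0 0 0 0;0 0 0 0;0 0 0 0", hand=0.8)

```text
time: 52.18
eef_pos: [0.6239, -0.2597, 0.1024]
eef_rot: [0.629, 0.778, 0.0, 0.0]
force: [0.2, -0.2, -0.1]
finger_gap: 0.796
grip_force: 0.0
```

Request:
drive_tool(series="0.1 0 -0.1 0;0.1 0 -0.3 0;0 0 -0.5 0;0.4 0 -0.5 0;0.8 0 -0.3 0;0.8 0 0 0;0.8 0 0 0;0.8 0 0 0;0 0 0 0;0 0 0 0")

```text
time: 53.42
eef_pos: [0.5767, -0.0367, 0.2057]
eef_rot: [0.628, 0.778, 0.0, 0.001]
force: [0.1, -0.5, 0.8]
finger_gap: 0.802
grip_force: 0.0
```

```bash
python3 - <<'E'
from h import *
ims={n:shot(n,n+'8') for n in('top','side')}
a=ims['side'][95:185,265:335,::-1]; b=ims['side'][150:330,160:400,::-1]
a=cv2.resize(a,(420,540),interpolation=cv2.INTER_CUBIC); b=cv2.resize(b,(380,285),interpolation=cv2.INTER_CUBIC)
t=cv2.resize(ims['top'][150:310,170:430,::-1],(380,234),interpolation=cv2.INTER_CUBIC)
c=np.zeros((540,800,3),np.uint8); c[:,:420]=a; c[:285,420:]=b; c[290:524,420:]=t; cv2.imwrite('pics/f8.png',c)
E
```

```text
(no output)
```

View pics/f8.png

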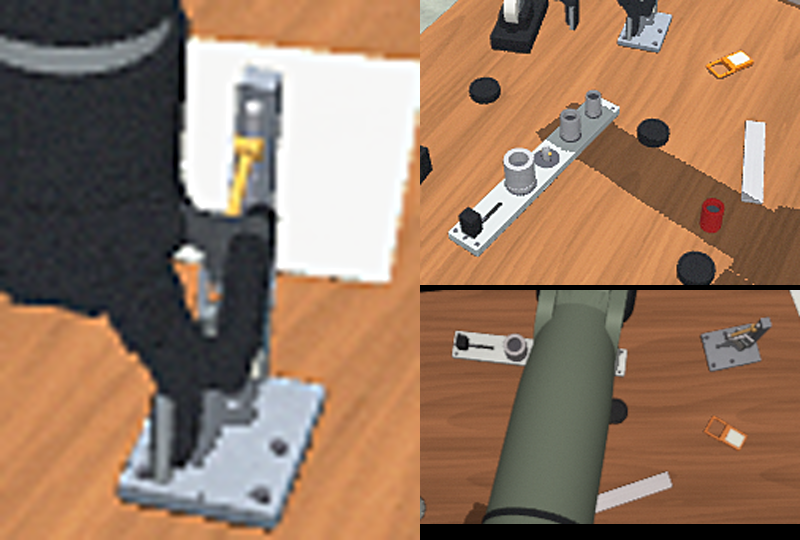

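The tag is off the bench, the knob is at the locked end and the sockets are seated. The gripper hides the hook, so I move away and check the tag numerically.

Request:
drive_tool(series="0.6 -0.3 -0.3 0;0.8 -0.3 -0.3 0;0.8 -0.3 0 0;0.8 -0.3 0 0;0 0 0 0;0 0 0 0")

```text
time: 54.28
eef_pos: [0.4689, 0.1234, 0.2406]
eef_rot: [0.629, 0.777, 0.0, 0.001]
force: [-0.1, 0.2, -1.2]
finger_gap: 0.796
grip_force: 0.0
```

```bash
python3 - <<'E'
from h import *
H=[.6337,-.309,-1.36]; prev=None
ref=cv2.imread('pics/side4.png').astype(int); reft=cv2.imread('pics/top4.png').astype(int)
for k in range(2):
    s=shot('side',f'side9{k}')[:,:,::-1].astype(int); t=shot('top',f'top9{k}')[:,:,::-1].astype(int)
    for n,i,r,(a,b,c,d) in(('side',s,ref,(95,190,270,335)),('top',t,reft,(155,215,350,430))):
        m=(np.abs(i-r).max(2)[a:b,c:d]>35).astype(np.uint8); q=cv2.connectedComponentsWithStats(m); print(n,[(x+[c,a,0,0,0]).tolist() for x in q[2][1:] if x[4]>8])
hsv=cv2.cvtColor(cv2.imread('pics/side90.png'),cv2.COLOR_BGR2HSV)[105:136,295:315]
m=(hsv[:,:,0]>12)&(hsv[:,:,0]<32)&(hsv[:,:,1]>120)&(hsv[:,:,2]>110); y,x=np.nonzero(m); print([(int(r)+105,int(x[y==r].min())+295,int(x[y==r].max())+295) for r in np.unique(y)])
# hanging tag predicted: bar at x -5, z .1065, plate below
L=[(-.005+dx,dy,.1065-d) for d in(.028,.072) for dx in(-.005,.005) for dy in(-.017,.017)]
print('hanging plate',proj('side',place(H,L)).min(0).round(),proj('side',place(H,L)).max(0).round(),'top',proj('top',place(H,L)).min(0).round(),proj('top',place(H,L)).max(0).round())
print(arm.get_obs()['eef_pos'],arm.get_obs()['time'])
E
```

```text
side [[270, 95, 63, 95, 4499]]
top [[394, 182, 5, 4, 13], [390, 184, 5, 4, 11], [384, 187, 8, 5, 27]]
side [[270, 95, 63, 95, 4497]]
top [[394, 182, 5, 4, 13], [390, 184, 5, 4, 11], [384, 187, 8, 5, 27]]
[]
hanging plate [295. 146.] [309. 163.] top [378. 177.] [387. 194.]
[0.46877314 0.12302372 0.24022156] 54.475
```

Request:
drive_tool(series="0.7 -0.2 0 0;0.8 -0.3 0 0;0.8 -0.3 0 0;0.8 -0.3 0 0;0.8 -0.3 0 0;0.8 -0.3 0 0;0.5 -0.1 0 0;0 0 0 0")

```text
time: 55.48
eef_pos: [0.2969, 0.4078, 0.2401]
eef_rot: [0.628, 0.778, -0.0, -0.0]
force: [0.2, -0.8, -0.6]
finger_gap: 0.799
grip_force: 0.0
```

```bash
python3 - <<'E'
from h import *
ref=cv2.imread('pics/side4.png').astype(int)
s=shot('side','sideA')[:,:,::-1]; t=shot('top','topA')[:,:,::-1]
m=(np.abs(s-ref.astype(int)).max(2)[95:190,270:335]>35).astype(np.uint8); q=cv2.connectedComponentsWithStats(m); print([(x+[270,95,0,0,0]).tolist() for x in q[2][1:] if x[4]>8])
hsv=cv2.cvtColor(np.ascontiguousarray(s),cv2.COLOR_BGR2HSV)[105:136,295:315]
k=(hsv[:,:,0]>12)&(hsv[:,:,0]<32)&(hsv[:,:,1]>120)&(hsv[:,:,2]>110); y,x=np.nonzero(k); print('gate',[(int(r)+105,int(x[y==r].min())+295,int(x[y==r].max())+295) for r in np.unique(y)])
g=cv2.cvtColor(np.ascontiguousarray(s),cv2.COLOR_BGR2GRAY)
print('     '+' '.join(f'{c:3d}' for c in range(292,315)))
for r in range(130,172): print(r,' '.join(f'{g[r,c]:3d}' for c in range(292,315)))
E
```

```text
[[270, 95, 65, 95, 5331]]
gate []
     292 293 294 295 296 297 298 299 300 301 302 303 304 305 306 307 308 309 310 311 312 313 314
130 127 127 130 132 130 134 131 135 139 137 138 143 144 134 160 152 153 151 152 154 157 155 160
131 121 126 130 125 130 128 138 134 137 140 143 142 141 142 151 149 155 151 152 154 153 158 156
132 123 125 123 130 131 133 127 136 137 139 137 140 128 147 149 149 149 156 149 152 157 156 156
133 121 123 124 130 127 133 131 130 135 136 137 139 146 147 148 149 150 155 150 151 152 156 156
134 122 121 129 122 130 131 132 134 131 138 135 133 148 146 149 144 151 150 151 153 153 152 156
135 115 121 124 122 124 130 129 130 134 135 129 145 143 145 145 145 149 147 152 150 150 149 153
136 113 119 122 126 122 129 131 135 131 135 129 141 144 142 145 150 146 149 150 150 153 151 155
137 118 119 119 122 124 129 128 126 130 122 151 139 143 145 146 144 144 147 147 152 152 151 149
138 116 118 118 118 123 125 123 126 132 127 138 139 144 144 142 145 147 150 147 147 149 152 156
139 114 114 117 117 123 123 130 127 120 145 140 139 139 146 141 145 145 150 149 148 148 149 153
140 110 1
[... 2362 characters left out ...]
 144 132 120 122 121 123 122
165  95  81 100  97  98 105 108 108 114 111 113 119 119 117 135 137 141 123 124 121 121 121 122
166  94  64  96  97  97 102 105 109 110 113 114 115 116 120 138 139 135 120 120 120 124 122 119
167 249 106  90 102 100  99 103 105 109 109 110 113 112 130 134 140 126 121 127 125 122 123 122
168 186  52  96  99 102 103 100 107 109 110 112 111 109 131 136 133 125 121 124 118 122 123 124
169 120  42  93  97 102 100 103 103 107 106 112 112 116 130 133 133 122 121 125 120 121 121 122
170  98  33  98  95  96  95 102 101  98 109 109 112 115 132 138 131 116 125 122 123 124 122 127
171  44  49  96  98  97  97  96 100 104 108 106 107 126 131 132 129 125 121 123 115 123 122 119
```

Request:
drive_tool(series="-0.5 0.5 0 0;-0.7 0.7 0 0;-0.7 0.7 0 0;-0.7 0.7 0 0;-0.7 0.7 0 0;-0.7 0.7 0.3 0;-0.6 0.6 0.3 0;0 0.2 0.2 0;0 0 0 0")

```text
time: 56.7
eef_pos: [0.636, 0.1956, 0.1907]
eef_rot: [0.63, 0.777, -0.001, -0.001]
force: [-0.4, 0.6, 0.2]
finger_gap: 0.804
grip_force: 0.0
```

```bash
python3 - <<'E'
from h import *
ref=cv2.imread('pics/side4.png').astype(int)
s=np.ascontiguousarray(shot('side','sideB')[:,:,::-1]); shot('top','topB')
m=(np.abs(s-ref).max(2)[95:190,270:335]>35).astype(np.uint8); q=cv2.connectedComponentsWithStats(m); print([(x+[270,95,0,0,0]).tolist() for x in q[2][1:] if x[4]>8])
hsv=cv2.cvtColor(s,cv2.COLOR_BGR2HSV)[105:136,295:315]
k=(hsv[:,:,0]>12)&(hsv[:,:,0]<32)&(hsv[:,:,1]>120)&(hsv[:,:,2]>110); y,x=np.nonzero(k); print('gate',[(int(r)+105,int(x[y==r].min())+295,int(x[y==r].max())+295) for r in np.unique(y)])
if q[2][1:,4].max()<1500:
  g=cv2.cvtColor(s,cv2.COLOR_BGR2GRAY)
  print('     '+' '.join(f'{c:3d}' for c in range(292,315)))
  for r in range(132,170): print(r,' '.join(f'{g[r,c]:3d}' for c in range(292,315)))
E
```

```text
[[297, 135, 14, 25, 200], [302, 162, 6, 4, 17]]
gate [(118, 304, 308), (119, 304, 308), (120, 304, 308), (121, 305, 308), (122, 305, 306), (123, 304, 306), (124, 304, 305), (125, 304, 305), (126, 304, 305), (127, 304, 305), (128, 303, 304), (129, 303, 304), (130, 303, 304), (131, 303, 304), (132, 302, 303), (133, 303, 303)]
     292 293 294 295 296 297 298 299 300 301 302 303 304 305 306 307 308 309 310 311 312 313 314
132 247 247 247 247 247 247 247 247 249 252 207 226 117 152 151 114 119  85 215 255 249 247 247
133 247 247 247 247 247 247 247 248 250 251 235 194  88 147 148 112 110  80 213 255 248 247 247
134 247 247 247 247 247 247 248 250 251 226 255 191 121 145 144  94 101  72 237 255 249 247 247
135 247 247 247 247 247 248 249 254 228 144 156 115 120 120 197 252 255 255 255 237 249 247 247
136 251 251 251 250 250 250 254 252 204 139 142 138 172 255 250 217 173 117 114 254 251 247 247
137 254 254 255 255 255 255 246 208 174 143 156 136 138 118  77  69 107  94 130 255 252 248 247
138 161 165  96 118 203 209 144 145 100 142 158 120 135 251 124 120 124 103 137 255 255 250 249
139 1
[... 2270 characters left out ...]
 212 203 202 202 203 205 199
163 200 196 201 204 213 222 118 116 116 118 119 109 117 114 114  97 210 207 202 202 203 200 199
164 182 209 207 214 106 105 110 117 117 111 116 114 115 117 111  96 209 209 204 204 201 199 199
165  99  97 208  99  97 103 114 119 119 116 110 104 103 102  96 212 208 201 202 202 194 204 200
166  65  60 210 211 218 116 108 118 118 105 219 218 216 216 208 209 204 199 204 207 201 204 205
167 212 210 203 203 208 218 119 109 114 100 210 207 207 208 205 202 201 206 213 216 212 205 206
168 199 201 197 201 210 220 120 110 106 213 204 202 205 200 201 204 206 213 157 126 183 211 214
169 197 198 194 202 213 112 107 111 101 206 202 205 207 205 201 204 206 217  91  97  79 214 216
```

The gate pixels match the shut state, and the tag hangs vertically at the predicted place: plate at cols 298–309, rows 145–160. Handing in.

```bash
python3 -c "
from rig import arm
print(arm.job_done())"
```

```text
the job is handed in; nothing more can be done
None
```

The job is handed in: I slid the knob open, clicked the 24, 30 and 42 mm sockets onto their clips (the 36 mm socket was absent, so its place is empty), locked the knob, and left the tag hanging in the hook with the gate shut.

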